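# Stop the shaker, rake the stone level, reset the stop

### The job

Press the mushroom stop of the shaker until it latches and let go; then, with the little rake and not with the fingers, spread the heaped stone cubes over the length of the tray in a single layer, with at least two cubes in each third. Stand the rake back on its slate, and only then turn the mushroom clockwise until it springs out, and leave it. Keep the cubes in the tray, and leave the start button, the selector, the cup, the jar and the hammer alone.

Things in the scene. Friction and masses are not known exactly. Their poses are not given: they have to be found in the camera images.
- stop (a joint): Press depth of the mushroom stop button on the control box, in m: 0 = out, 0.010 = fully down. Spring-loaded: about 2 N at the top, up to about 5 N on the way down, then a hard stop. Pressed past about 0.009 it latches, and stays in at about 0.008 when let go. It springs out again only when its head is turned.
- stop_twist (a joint): Turn of the mushroom head in rad: 0 at rest, positive clockwise seen from above, hard stop at 0.9; it cannot turn the other way. A light spring (under 0.1 N m) turns it slowly back to 0 when let go. When latched, a turn past about 0.6 frees the latch, and the head springs out by itself (if the fingers still clamp it, as soon as they let go or lift).
- stop_top (a point): Centre of the top of the mushroom head; it moves with the head. The head is a round cap 42 mm in diameter with a vertical rim 14 mm high; its top lies 48 mm above the lid of the box when out, about 40 mm when latched. A round collar 38 mm in diameter and 8 mm high stands on the lid below it.
- stop_grip (a point): On the axis of the mushroom head, mid-height of its rim, 12 mm below its top: where to grip it across the 42 mm.
- panel: The control box: a grey box 120 (x) x 160 (y) x 70 mm high, fixed; origin at the centre of its underside. The mushroom is at (0, -35) mm in its frame; a low round start button (22 mm across, 17 mm tall) at (-30, 45) and a selector switch with a 30 mm bar (39 mm tall) at (25, 45) share the lid.
- start (a joint): Travel of the low round start button on the control box, m, 0 = out. To be left alone.
- selector_end (a point): One end of the bar of the selector switch on the control box (axis 15 mm away). To be left alone.
- tray: Shaker tray: an open aluminium trough, fixed, long axis = its y. Inside 106 (x) x 270 (y) mm, walls 5 mm thick, rim 75 mm and inner floor 45 mm above the table; a base plate 136 x 300 mm. Origin at the centre of its underside, on the table.
- tray_floor (a point): Centre of the inner floor of the tray, axes as the tray's. The thirds of the length are y below -0.045, -0.045 to 0.045, and above 0.045 m.
- slate: Dark slate slab, fixed, 160 x 160 x 12 mm; origin at the centre of its underside. The rake stands on it.
- rake: Stubby hand rake, standing upright on its tines on the slate; 128 mm tall, about 0.16 kg. Two rows of three steel tines 52 mm long (rows at x = -10 and +10 mm, tines at y = -10, 0, 10 mm, 6 mm thick: 26 x 26 mm over all), a head 30 x 28 mm from 50 to 60 mm up, then an upright wooden handle 26 (x) x 24 (y) mm from 60 to 128 mm up. Origin at the centre between the tine tips, z up. It is the same either way round and rakes along its x.
- rake_grip (a point): On the axis of the rake's handle, 97 mm above the tine tips.
- cup: Bystander: paper-white cup, 76 mm across, 85 mm tall, origin under its centre.
- jar: Bystander: jar, 72 mm across, 90 mm tall, origin under its centre.
- hammer: Bystander: hammer lying on the table beyond the tray, handle along its x.
- cube0: Stone cube, 23 x 23 x 24 mm high, about 34 g; origin at its centre. Starts on the tray floor in a block of 2 (along the tray) x 3 (across) in the middle of one half, about 40 mm from that end wall; columns 31 mm apart.
- cube1: Stone cube, 23 x 23 x 24 mm high, about 34 g; origin at its centre. Starts on the tray floor in a block of 2 (along the tray) x 3 (across) in the middle of one half, about 40 mm from that end wall; columns 31 mm apart.
- cube2: Stone cube, 23 x 23 x 24 mm high, about 34 g; origin at its centre. Starts on the tray floor in a block of 2 (along the tray) x 3 (across) in the middle of one half, about 40 mm from that end wall; columns 31 mm apart.
- cube3: Stone cube, 23 x 23 x 24 mm high, about 34 g; origin at its centre. Starts on the tray floor in a block of 2 (along the tray) x 3 (across) in the middle of one half, about 40 mm from that end wall; columns 31 mm apart.
- cube4: Stone cube, 23 x 23 x 24 mm high, about 34 g; origin at its centre. Starts on the tray floor in a block of 2 (along the tray) x 3 (across) in the middle of one half, about 40 mm from that end wall; columns 31 mm apart.
- cube5: Stone cube, 23 x 23 x 24 mm high, about 34 g; origin at its centre. Starts on the tray floor in a block of 2 (along the tray) x 3 (across) in the middle of one half, about 40 mm from that end wall; columns 31 mm apart.
- cube6: Stone cube, 23 x 23 x 24 mm high, about 34 g; origin at its centre. Starts on top of the other six, 36 mm above the tray floor.
There are look-alikes about, which are no part of the job. There is more than one size of the rake; the job needs the smallest.

How it is judged:
On the way, in this order (a step that is already met when the one before it is completed fails the run):
1. the mushroom stop is latched in (more than 6 mm) and let go (value of joint stop above 0.006 m and contact force between the fingers and stop below 0.1 N), for 0.3 s.
2. with the stop still latched, all seven cubes lie on the tray floor (centres under 17 mm above it: none on another), at least two in each third of its length (value of joint stop above 0.006 m and y of any of cube1, cube2, cube3, cube4, cube5, cube6 in the frame of tray_floor below -0.045 m and y of any of cube0, cube2, cube3, cube4, cube5, cube6 in the frame of tray_floor below -0.045 m and y of any of cube0, cube1, cube3, cube4, cube5, cube6 in the frame of tray_floor below -0.045 m and y of any of cube0, cube1, cube2, cube4, cube5, cube6 in the frame of tray_floor below -0.045 m and y of any of cube0, cube1, cube2, cube3, cube5, cube6 in the frame of tray_floor below -0.045 m and y of any of cube0, cube1, cube2, cube3, cube4, cube6 in the frame of tray_floor below -0.045 m and y of any of cube0, cube1, cube2, cube3, cube4, cube5 in the frame of tray_floor below -0.045 m and horizontal distance between any of cube1, cube2, cube3, cube4, cube5, cube6 and tray_floor below 0.062 m and horizontal distance between any of cube0, cube2, cube3, cube4, cube5, cube6 and tray_floor below 0.062 m and horizontal distance between any of cube0, cube1, cube3, cube4, cube5, cube6 and tray_floor below 0.062 m and horizontal distance between any of cube0, cube1, cube2, cube4, cube5, cube6 and tray_floor below 0.062 m and horizontal distance between any of cube0, cube1, cube2, cube3, cube5, cube6 and tray_floor below 0.062 m and horizontal distance between any of cube0, cube1, cube2, cube3, cube4, cube6 and tray_floor below 0.062 m and horizontal distance between any of cube0, cube1, cube2, cube3, cube4, cube5 and tray_floor below 0.062 m and y of any of cube1, cube2, cube3, cube4, cube5, cube6 in the frame of tray_floor above 0.045 m and y of any of cube0, cube2, cube3, cube4, cube5, cube6 in the frame of tray_floor above 0.045 m and y of any of cube0, cube1, cube3, cube4, cube5, cube6 in the frame of tray_floor above 0.045 m and y of any of cube0, cube1, cube2, cube4, cube5, cube6 in the frame of tray_floor above 0.045 m and y of any of cube0, cube1, cube2, cube3, cube5, cube6 in the frame of tray_floor above 0.045 m and y of any of cube0, cube1, cube2, cube3, cube4, cube6 in the frame of tray_floor above 0.045 m and y of any of cube0, cube1, cube2, cube3, cube4, cube5 in the frame of tray_floor above 0.045 m and z of each of cube0, cube1, cube2, cube3, cube4, cube5, cube6 in the frame of tray_floor below 0.017 m), for 0.2 s.
3. with the stop still latched, the rake stands on the slate again, let go (value of joint stop above 0.006 m and angle between rake's own z axis and vertical below 0.1 rad and height (world z) of rake between 0.008 and 0.016 m and x of rake in the frame of slate between -0.078 and 0.078 m and y of rake in the frame of slate between -0.078 and 0.078 m and contact force between the fingers and rake below 0.1 N and linear speed of rake below 0.02 m/s), for 0.3 s.
4. the mushroom stop has been turned and has sprung out (value of joint stop below 0.002 m), for 0.2 s.
At the end, for the whole second after the job is handed in: Stop out (under 2 mm in); cubes all on the tray floor (centres under 17 mm up), at least two beyond 45 mm from mid-length at either end and two within 62 mm of the centre; rake upright within 0.1 rad on the slate, its origin within 78 mm of the slate's centre each way, let go; all at rest (value of joint stop below 0.002 m and y of any of cube1, cube2, cube3, cube4, cube5, cube6 in the frame of tray_floor below -0.045 m and y of any of cube0, cube2, cube3, cube4, cube5, cube6 in the frame of tray_floor below -0.045 m and y of any of cube0, cube1, cube3, cube4, cube5, cube6 in the frame of tray_floor below -0.045 m and y of any of cube0, cube1, cube2, cube4, cube5, cube6 in the frame of tray_floor below -0.045 m and y of any of cube0, cube1, cube2, cube3, cube5, cube6 in the frame of tray_floor below -0.045 m and y of any of cube0, cube1, cube2, cube3, cube4, cube6 in the frame of tray_floor below -0.045 m and y of any of cube0, cube1, cube2, cube3, cube4, cube5 in the frame of tray_floor below -0.045 m and horizontal distance between any of cube1, cube2, cube3, cube4, cube5, cube6 and tray_floor below 0.062 m and horizontal distance between any of cube0, cube2, cube3, cube4, cube5, cube6 and tray_floor below 0.062 m and horizontal distance between any of cube0, cube1, cube3, cube4, cube5, cube6 and tray_floor below 0.062 m and horizontal distance between any of cube0, cube1, cube2, cube4, cube5, cube6 and tray_floor below 0.062 m and horizontal distance between any of cube0, cube1, cube2, cube3, cube5, cube6 and tray_floor below 0.062 m and horizontal distance between any of cube0, cube1, cube2, cube3, cube4, cube6 and tray_floor below 0.062 m and horizontal distance between any of cube0, cube1, cube2, cube3, cube4, cube5 and tray_floor below 0.062 m and y of any of cube1, cube2, cube3, cube4, cube5, cube6 in the frame of tray_floor above 0.045 m and y of any of cube0, cube2, cube3, cube4, cube5, cube6 in the frame of tray_floor above 0.045 m and y of any of cube0, cube1, cube3, cube4, cube5, cube6 in the frame of tray_floor above 0.045 m and y of any of cube0, cube1, cube2, cube4, cube5, cube6 in the frame of tray_floor above 0.045 m and y of any of cube0, cube1, cube2, cube3, cube5, cube6 in the frame of tray_floor above 0.045 m and y of any of cube0, cube1, cube2, cube3, cube4, cube6 in the frame of tray_floor above 0.045 m and y of any of cube0, cube1, cube2, cube3, cube4, cube5 in the frame of tray_floor above 0.045 m and z of each of cube0, cube1, cube2, cube3, cube4, cube5, cube6 in the frame of tray_floor below 0.017 m and angle between rake's own z axis and vertical below 0.1 rad and height (world z) of rake between 0.008 and 0.016 m and x of rake in the frame of slate between -0.078 and 0.078 m and y of rake in the frame of slate between -0.078 and 0.078 m and contact force between the fingers and rake below 0.1 N and linear speed of each of rake, cube0, cube1, cube2, cube3, cube4, cube5, cube6 below 0.02 m/s); the robot touches nothing.
It fails at once if the fingers touch a cube (over 0.5 N) (contact force between the fingers and cube0 above 0.5 N or contact force between the fingers and cube1 above 0.5 N or contact force between the fingers and cube2 above 0.5 N or contact force between the fingers and cube3 above 0.5 N or contact force between the fingers and cube4 above 0.5 N or contact force between the fingers and cube5 above 0.5 N or contact force between the fingers and cube6 above 0.5 N).
It fails at once if a cube leaves the tray ((x of any of cube0, cube1, cube2, cube3 in the frame of tray_floor above 0.058 m or x of any of cube0, cube1, cube2, cube3 in the frame of tray_floor below -0.058 m or y of any of cube0, cube1, cube2 in the frame of tray_floor above 0.14 m or y of any of cube0, cube1, cube2 in the frame of tray_floor below -0.14 m) or (y of any of cube3, cube4, cube5, cube6 in the frame of tray_floor above 0.14 m or y of any of cube3, cube4, cube5, cube6 in the frame of tray_floor below -0.14 m or x of any of cube4, cube5, cube6 in the frame of tray_floor above 0.058 m or x of any of cube4, cube5, cube6 in the frame of tray_floor below -0.058 m)).
It fails at once if the start button is pressed (over 3 mm) (value of joint start above 0.003 m).
It fails at once if the selector is turned (its end moves over 6 mm) (distance of selector_end from where it was at the start of the episode above 0.006 m).
It fails at once if the cup, the jar or the hammer is moved more than 30 mm (distance of any of cup, jar, hammer from where it was at the start of the episode above 0.03 m).
It also fails if it takes over 72 s, if anything falls off the work surface, if the arm or the gripper's body presses on something with over 40 N, if the wrist force passes 120 N, or if a joint passes its speed limit or range.

### The arm

A 7-joint arm with a two-finger parallel gripper is mounted at the origin on the work surface. World frame = base frame: x ahead of the robot, y to its left, z up, the work surface at z = 0. Lengths are in m, angles in rad, forces in N, time in s.
With the tool pointing down it reaches from about 0.425 to 0.925 m from the base axis. Payload 6.8 kg.
Tool frame: the origin (TCP) lies midway between the tips of the shut fingers; the grasp point (between the pads) lies 19 mm behind it; z points along the fingers, y is the line along which they close (so a half turn about z gives the same grasp; the last joint's range is limited). The gripper opens to 85 mm and grips with 20 to 120 N. Pads are 22 mm wide; open, the fingers measure 114 mm over their backs; the gripper's body (76 mm by 85 mm) begins 54 mm behind the grasp point. The pads swing forward as they close: fully open they stand 13 mm farther back than shut.
Start: joints at [1.099, 0.477, 0.022, 1.555, -0.011, 1.109, -0.083], TCP at [0.24, -0.631, 0.208] pointing down, gripper open.
Joint ranges: [-2.96, 2.96], [-0.34, 2.1], [-1.41, 1.46], [0.24, 2.44], [-1.37, 4.51], [0.17, 1.92], [-2.96, 2.96]. Speed limits (rad/s): [2.39, 2.39, 3.14, 3.14, 3.14, 3.14, 3.14].

### API

Orientations are given as a rotation vector (axis times angle).
In Python, from bench import r gives the robot as it stands. The module is installed in compiled form; this text tells all that it offers.
- The arm moves only by the tool apply_moves, never from a script. Its argument "rows" is a list of rows, each a list of 6 numbers: the shift along the tool's x, y, z scaled (see below), then the turn, a rotation vector about the tool's x, y, z scaled (see below). A call has 1 to 5 rows; each row is the pose to reach, as a shift and turn from the pose commanded when the call began, along the tool's axes at that moment; what a row does not reach only later rows make up. The controller multiplies each number of a shift by 0.25 m and each number of a turn by 90 degrees. A row lasts 1/8 s, in which the tool goes at most 62.5 mm and 10.7 degrees, less where a joint would pass 70% of its speed; a pose out of reach is approached as far as the arm can. A call with a number of a shift or a turn outside -1 to 1 is refused whole. A call with a gripper value outside its range is refused whole. "claw" is the opening, from 0 (shut) to 1 (fully open), set as the call begins (left out, the last holds). The fingers move at their own pace and stop on an object; "newtons" is the grip in N (left out, the last holds). Time passes only in rows, so rows that repeat a pose let the fingers close. It gives the time, the measured TCP pose, the force, the opening and the grip force at its end, in the units of the state.
- r.get_obs(): the state, without advancing time (a new reading comes with each control period).
- r.grab_frame(name): name is "side" or "top" or "wrist"; returns a dict with "pixels" (400x640x3 uint8, red, green, blue), "intrinsics" (3x3 intrinsics, pixels), "eye" and "attitude" of the camera in the world. Camera axes: x right, y up, looking along -z (the intrinsics and any distortion apply to the point x, -y, -z); pixel columns grow to the right and rows downward; lengths in m; the calibration is good to about 2 mm. A picture is of the moment at which its call begins. There is no depth.
- r.hand_in(): hands the job in; it is judged then, once.
Trained networks look in a picture, given as the dict that the camera call returned (one of the last four; its "shot" number tells which), for a name from the list of things; names that differ only in an ending like _2 or _b are one class to them, and where a whole thing is asked for, a point or a joint stands for the part that bears it (a point fixed in the world has none). Each returns a list of dicts, best first, with "conf" (0 to 1); they miss things now and then, are a little off and sometimes report something else, mostly with a low value. They report only what shows in the picture. A call takes as long as a camera call. They do not tell look-alikes from the thing itself.
- r.search_frame(picture, thing): "rect" ([left, top, width, height] in pixels, round what is visible of it).
- r.outline_of(picture, thing): "pixels" (400x640 bool, what is visible of it) and "rect" ([left, top, width, height] in pixels, round what is visible of it).
- r.landmark_of(picture, thing): "point" ([column, row] in pixels: a listed point, or the origin of a listed thing).
The state is a dict: "clock": time; "joints": joint angles; "qvel": joint speeds; "tau": joint torques, N m; "tcp_pos": TCP position; "orientation": TCP orientation; "contact_force": force on the tool from outside, world axes, zero at the start; "moment": the same for the moment, N m; "grip_width": finger opening in m; "gripper_force": force on a finger pad.
Only numpy, scipy, OpenCV 4.12 (cv2) and the standard library are available. Lean on these libraries where they do the work, as an engineer would, in place of code of your own. Each camera call takes 0.05 s, during which the arm holds its last target. There are 200 camera calls.

## Working session

There is one attempt and no reset: what is moved stays moved. The work goes in short steps, Python scripts to look and compute and a tool call to move; the robot and the scene stay as the last step left them, time stands still between calls to the robot, and variables do not carry over. Pictures are saved under pics/ and viewed, at most 10 in all, crops included, and the job is handed in when it is done.

Besides the shell and the picture viewer there is one more tool, called after "Call:" as a command line: name --pt "numbers of a row" for each row, then --argument value for the rest. apply_moves: Moves the arm, as the interface text tells. Its arguments: {"type":"object","properties":{"rows":{"type":"array","items":{"type":"array","items":{"type":"number"}}},"claw":{"type":"number"},"newtons":{"type":"number"}},"required":["rows"]}

```bash
mkdir -p pics; cat > h.py <<'E'
import numpy as np, cv2
from scipy.spatial.transform import Rotation as R
from bench import r
def att(p):
    a=np.array(p["attitude"],float)
    return a if a.shape==(3,3) else (R.from_rotvec(a).as_matrix() if a.size==3 else R.from_quat(a).as_matrix())
def ray(p,uv,z):
    K=np.array(p["intrinsics"]); d=np.linalg.inv(K)@[uv[0],uv[1],1]; d=att(p)@[d[0],-d[1],-d[2]]
    e=np.array(p["eye"]); return e+d*(z-e[2])/d[2]
def proj(p,X):
    c=att(p).T@(np.array(X)-p["eye"]); q=np.array(p["intrinsics"])@[c[0],-c[1],-c[2]]; return q[:2]/q[2]
def save(p,n): cv2.imwrite("pics/"+n,p["pixels"][:,:,::-1])
def tool(dw):  # world shift -> tool units
    o=r.get_obs(); return R.from_rotvec(o["orientation"]).as_matrix().T@np.array(dw)/0.25
E
python3 - <<'E'
from h import *
o=r.get_obs(); print(o)
for n in ("top","side"):
    p=r.grab_frame(n); save(p,n+"0.png"); print(n,{k:p[k] for k in p if k!="pixels"})
    for t in ["stop_top","panel","tray","tray_floor","slate","rake","rake_grip","cube6","cup","jar","hammer"]:
        print(t,[(np.round(d["point"]),round(d["conf"],2)) for d in r.landmark_of(p,t)][:4])
E
```

```text
{'clock': 0.0, 'joints': array([ 1.09890402,  0.47779519,  0.02233076,  1.55641361, -0.01150312,
        1.10929217, -0.08308893]), 'qvel': array([-0.00073436, -0.00097425,  0.00076957, -0.00026268, -0.00065392,
        0.00048117, -0.00123261]), 'tau': array([ 2.74934964e-04, -5.96454370e+01,  1.60799671e+00, -2.81197768e+01,
        1.24534144e-02,  9.35180200e-03,  1.70994559e-05]), 'tcp_pos': array([ 0.23995295, -0.63025597,  0.20714484]), 'orientation': array([-3.08805715e+00, -5.68047012e-01,  6.97112314e-04]), 'contact_force': array([ 0.75002836,  0.07543212, -0.97732367]), 'moment': array([ 0.0280529 ,  0.04722943, -0.04094517]), 'gripper_force': 0.0, 'grip_width': 0.08571990050111891}
top {'intrinsics': array([[475.8854973 ,   0.        , 310.29279033],
       [  0.        , 475.8854973 , 196.99284924],
       [  0.        ,   0.        ,   1.        ]]), 'eye': array([ 0.37303164, -0.02547186,  1.49922811]), 'attitude': array([ 0.08965741, -0.11501627, -1.57221516]), 'shot': 1}
stop_top [(array([198., 210.]), 0.7)]
panel [(array([191., 216.]), 0.58)]
tray [(array([294., 191
[... 823 characters left out ...]
251., 289.]), 0.72)]
panel [(array([244., 343.]), 0.96)]
tray [(array([303., 244.]), 0.64), (array([251., 222.]), 0.6)]
tray_floor [(array([301., 228.]), 0.59)]
slate [(array([381., 194.]), 0.84)]
rake [(array([429., 208.]), 0.68), (array([398., 178.]), 0.64), (array([386., 192.]), 0.61), (array([210., 315.]), 0.2)]
rake_grip [(array([437., 170.]), 0.92), (array([391., 166.]), 0.87), (array([404., 140.]), 0.87), (array([250., 289.]), 0.34)]
cube6 [(array([284., 245.]), 0.72), (array([286., 236.]), 0.69), (array([274., 243.]), 0.59), (array([278., 238.]), 0.56)]
cup [(array([186., 288.]), 0.58), (array([316., 187.]), 0.37)]
jar [(array([316., 184.]), 0.57)]
hammer [(array([248., 226.]), 0.8)]
```

View pics/top0.png

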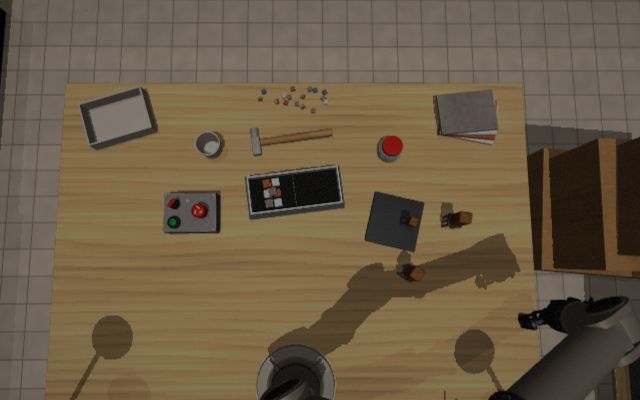

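View pics/side0.png

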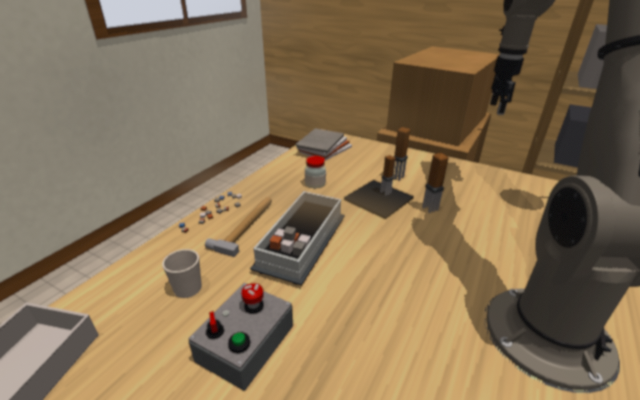

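```bash
python3 - <<'E'
from h import *
p=r.grab_frame("top"); s=r.grab_frame("side")
for t in ["rake","slate","tray","panel","stop","selector_end","start","cup"]:
    for q,n in ((p,'top'),(s,'side')):
        for d in r.outline_of(q,t)[:4]:
            m=d["pixels"].astype(np.uint8); c=max(cv2.findContours(m,0,2)[0],key=cv2.contourArea)
            print(n,t,round(d["conf"],2),d["rect"],np.round(cv2.minAreaRect(c)[0],1),np.round(cv2.minAreaRect(c)[1],1),round(cv2.minAreaRect(c)[2],1))
S={'stop_top':(0.118,[(198,210)]),'slate':(0.,[(392,219)]),'tray':(0,[(294,191)]),'panel':(0,[(191,216)]),'rake_grip':(.109,[(460,214),(414,276),(410,219)])}
for k,(z,l) in S.items():
    for u in l: print(k,np.round(ray(p,u,z),3))
S={'stop_top':(0.118,[(251,289)]),'slate':(0.,[(381,194)]),'tray':(0,[(303,244)]),'panel':(0,[(244,343)]),'rake_grip':(.109,[(437,170),(391,166),(404,140)]),'rake':(.012,[(429,208),(398,178),(386,192)])}
for k,(z,l) in S.items():
    for u in l: print('side',k,np.round(ray(s,u,z),3))
cv2.imwrite("pics/crop.png",np.vstack([cv2.resize(p["pixels"][120:320,150:500,::-1],(800,457))]))
E
```

```text
top rake 0.97 [442.6, 208.9, 29.1, 18.0] [457. 219.] [16. 30.] 90.0
top rake 0.66 [399.7, 215.8, 17.9, 12.7] [409. 222.] [12. 18.] 90.0
side rake 0.89 [394.4, 128.2, 17.1, 49.6] [400.  152.9] [14.9 50.7] 4.8
side rake 0.63 [376.9, 153.0, 17.5, 42.9] [387.4 173.9] [12.4 38.5] 4.8
side rake 0.62 [419.9, 152.7, 28.8, 61.3] [434.6 182.2] [17.3 60.2] 11.3
top slate 0.58 [363.1, 189.9, 59.7, 62.3] [394.3 220.7] [51.4 50.9] 12.5
top slate 0.48 [400.1, 219.1, 20.3, 10.7] [409.  222.5] [11. 16.] 90.0
top slate 0.33 [265.9, 190.3, 3.5, 6.8] [266.  193.5] [7.3 4.7] 71.6
side slate 0.61 [346.4, 177.4, 69.5, 41.5] [378.3 196.9] [61.5 32.8] 24.3
top tray 0.88 [245.8, 162.9, 97.0, 53.2] [294.4 191.4] [43.3 95.9] 82.9
side tray 0.72 [249.2, 190.0, 94.4, 96.6] [296.7 234.5] [ 60.7 106.2] 31.0
side tray 0.54 [232.3, 333.0, 13.1, 9.1] [238. 338.] [12. 12.] 90.0
top panel 0.79 [162.6, 193.2, 59.2, 40.6] [191.5 212.5] [41. 57.] 90.0
side panel 0.76 [189.1, 283.6, 106.4, 107.2] [240.7 331.1] [ 77.7 103.9] 36.1
top stop 0.67 [193.7, 205.2, 10.5, 9.6] [198.5 210. ] [12. 13.] 90.0
side stop 0.77 [241.3, 280.
[... 543 characters left out ...]
90.0
top cup 0.17 [246.2, 164.5, 97.3, 55.1] [294.5 191.7] [44.1 95.9] 83.1
side cup 0.81 [162.5, 251.1, 39.6, 45.7] [182.3 273.4] [48.  37.4] 80.0
stop_top [0.517 0.278 0.118]
slate [ 0.498 -0.309  0.   ]
tray [0.589 0.002 0.   ]
panel [0.51  0.326 0.   ]
rake_grip [ 0.503 -0.489  0.109]
rake_grip [ 0.324 -0.347  0.109]
rake_grip [ 0.489 -0.341  0.109]
side stop_top [0.515 0.282 0.118]
side slate [ 0.493 -0.347  0.   ]
side tray [ 0.579 -0.001  0.   ]
side panel [0.519 0.317 0.   ]
side rake_grip [ 0.34  -0.389  0.109]
side rake_grip [ 0.471 -0.344  0.109]
side rake_grip [ 0.501 -0.561  0.109]
side rake [ 0.331 -0.324  0.012]
side rake [ 0.475 -0.457  0.012]
side rake [ 0.478 -0.347  0.012]
```

The top view shows the control box at (191,213) with the red mushroom at (198,210), the selector at (173,202) and the green start button at (174,222). The tray is at (294,191), with the cubes in its left (+y) half around (272,193).

Things that could be taken for the rake are at (410,219) on the slate, (460,214) to its right, and (414,276) nearer the robot. The one on the slate looks the smallest and fits the description. The selector at (173,202) is also red, but the round cap at (198,210) is the mushroom.

View pics/crop.png

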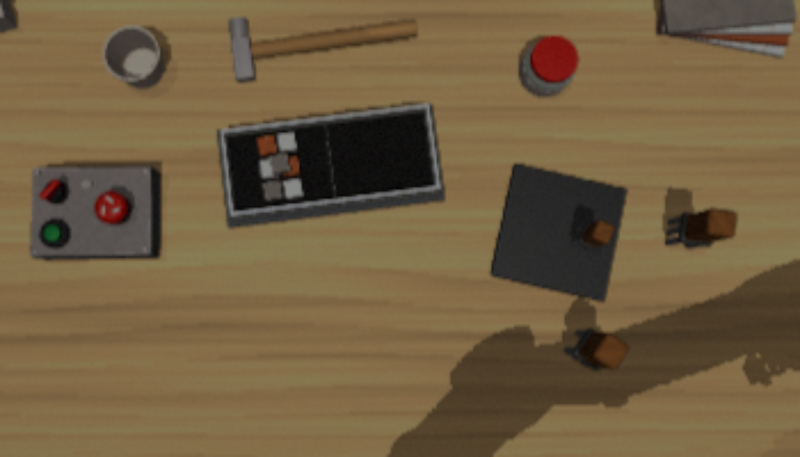

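```bash
python3 - <<'E'
from h import *
o=r.get_obs(); print(R.from_rotvec(o["orientation"]).as_matrix().round(3))
print(tool(np.array([0.517,0.279,0.207])-o["tcp_pos"]))
E
```

```text
[[ 0.935  0.356  0.   ]
 [ 0.356 -0.935 -0.   ]
 [ 0.     0.    -1.   ]]
[ 2.32962772 -3.00733555  0.00431758]
```

The crop confirms it: the rake standing on the slate, at crop (600,232), is clearly smaller than the other two. Next I move to the mushroom with the fingers shut.

Call:
apply_moves --pt "0.13 -0.15 -0.08 0 0 0" --pt "0.27 -0.29 -0.16 0 0 0" --pt "0.4 -0.44 -0.24 0 0 0" --pt "0.53 -0.59 -0.32 0 0 0" --pt "0.66 -0.73 -0.4 0 0 0" --claw 0

```text
clock: 2.72
tcp_pos: [0.3299, -0.3999, 0.309]
orientation: [3.089, 0.569, 0.0]
contact_force: [1.2, 0.4, 1.0]
grip_width: 0.0001
gripper_force: 0.0
```

Call:
apply_moves --pt "0.2 -0.13 0 0 0 0" --pt "0.4 -0.26 0 0 0 0" --pt "0.59 -0.39 0 0 0 0" --pt "0.78 -0.52 0 0 0 0" --pt "0.98 -0.65 0 0 0 0"

```text
clock: 3.35
tcp_pos: [0.5014, -0.1612, 0.3085]
orientation: [3.089, 0.567, 0.001]
contact_force: [-0.5, -1.2, 0.4]
grip_width: 0.0003
gripper_force: 0.0
```

Call:
apply_moves --pt "0.09 -0.18 0 0 0 0" --pt "0.17 -0.36 0 0 0 0" --pt "0.26 -0.54 0 0 0 0" --pt "0.34 -0.72 0 0 0 0" --pt "0.43 -0.9 0 0 0 0"

```text
clock: 3.98
tcp_pos: [0.521, 0.0874, 0.3084]
orientation: [3.089, 0.567, 0.001]
contact_force: [1.0, -0.1, -0.1]
grip_width: -0.0002
gripper_force: 0.0
```

```bash
python3 - <<'E'
from h import *
o=r.get_obs(); print(o["clock"],o["tcp_pos"],o["orientation"],o["joints"].round(2)); print(tool(np.array([0.516,0.280,0.17])-o["tcp_pos"]))
E
```

```text
3.975 [0.52096532 0.08735792 0.30839089] [3.08949414e+00 5.67494186e-01 1.05627037e-03] [ 0.15  0.19 -0.5   1.75  0.09  1.23 -1.58]
[ 0.25495452 -0.72761624  0.55333123]
```

Call:
apply_moves --pt "0.06 -0.18 0.14 0 0 0" --pt "0.13 -0.36 0.28 0 0 0" --pt "0.2 -0.54 0.42 0 0 0" --pt "0.255 -0.728 0.553 0 0 0" --pt "0.255 -0.728 0.65 0 0 0"

```text
clock: 4.6
tcp_pos: [0.5137, 0.2839, 0.1444]
orientation: [-3.085, -0.578, 0.001]
contact_force: [-0.5, -1.2, -0.5]
grip_width: 0.0003
gripper_force: 0.0
```

Call:
apply_moves --pt "0 0 0.06 0 0 0" --pt "0 0 0.09 0 0 0" --pt "0 0 0.12 0 0 0" --pt "0 0 0.14 0 0 0" --pt "0 0 0.15 0 0 0"

```text
clock: 5.22
tcp_pos: [0.5161, 0.2786, 0.1083]
orientation: [-3.09, -0.567, -0.001]
contact_force: [0.1, -0.2, 0.2]
grip_width: 0.0001
gripper_force: 0.0
```

Call:
apply_moves --pt "0 0 0.005 0 0 0" --pt "0 0 0.01 0 0 0" --pt "0 0 0.012 0 0 0"

```text
clock: 5.6
tcp_pos: [0.5159, 0.2788, 0.1052]
orientation: [-3.09, -0.568, -0.0]
contact_force: [0.8, 0.5, -0.2]
grip_width: 0.0002
gripper_force: 0.0
```

```bash
python3 - <<'E'
from h import *
o=r.get_obs(); print(o["clock"],o["tcp_pos"],o["contact_force"])
p=r.grab_frame("side"); 
w=r.grab_frame("wrist")
cv2.imwrite("pics/press.png",np.hstack([cv2.resize(p["pixels"][220:390,170:340,::-1],(400,400)),cv2.resize(w["pixels"][:,120:520,::-1],(400,400))]))
E
```

```text
5.6 [0.51590478 0.27881745 0.10516719] [ 0.76083669  0.508411   -0.20257974]
```

View pics/press.png

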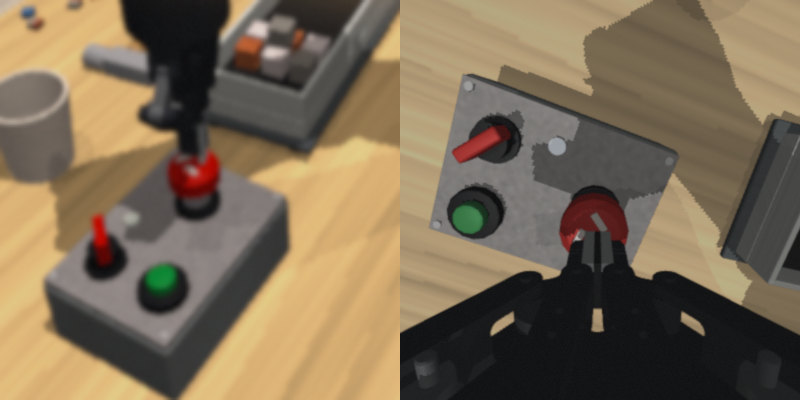

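The side crop (left) shows the fingertips at the cap's top. The wrist crop (right) shows the cap at (595,225), just ahead of the fingertips at (595,240). The force reads about 0, so I'll compare projections.

```bash
python3 - <<'E'
from h import *
o=r.get_obs();t=o["tcp_pos"]
for n in("side","wrist","top"):
    p=r.grab_frame(n); print(n,"tcp",proj(p,t), "cap118",proj(p,[.516,.28,.118]),"cap108",proj(p,[.516,.28,.108]),"cap110",proj(p,[.516,.28,.11]),
      [(np.round(d["point"],1),round(d["conf"],2)) for k in("stop_top","stop_grip") for d in r.landmark_of(p,k)[:2]], [np.round(d["rect"]) for d in r.search_frame(p,"stop")[:1]])
E
```

```text
side tcp [252.46673416 292.6036299 ] cap118 [251.36466396 288.05137953] cap108 [251.85901488 291.89976941] cap110 [251.76076049 291.13488524] [(array([250.4, 289.8]), 0.7), (array([252.4, 288.2]), 0.67)] [array([240., 285.,  22.,  22.])]
wrist tcp [316.12753899 230.12725325] cap118 [314.19518883 237.96104595] cap108 [314.36097138 231.09840771] cap110 [314.32929105 232.4098281 ] [(array([312.6, 237.1]), 0.64), (array([315.6, 227.4]), 0.78), (array([283.1, 172.1]), 0.17)] [array([280., 197.,  69.,  53.])]
top tcp [198.79096756 210.75169881] cap118 [197.41919079 210.25242831] cap108 [198.1684929  210.60188911] cap110 [198.01948704 210.53239551] [(array([292.8, 138.3]), 0.3)] [array([244., 163.,  99.,  54.])]
```

Call:
apply_moves --pt "0 0 0.004 0 0 0" --pt "0 0 0.008 0 0 0"

```text
clock: 6.55
tcp_pos: [0.5158, 0.2788, 0.103]
orientation: [3.09, 0.568, -0.0]
contact_force: [0.3, -0.3, 0.2]
grip_width: 0.0002
gripper_force: 0.0
```

Call:
apply_moves --pt "0 0 0.006 0 0 0" --pt "0 0 0.012 0 0 0"

```text
clock: 6.8
tcp_pos: [0.5158, 0.2787, 0.1]
orientation: [3.09, 0.568, -0.0]
contact_force: [-0.3, 0.3, -1.1]
grip_width: 0.0001
gripper_force: 0.0
```

Call:
apply_moves --pt "0 0 0.003 0 0 0" --pt "0 0 0.006 0 0 0"

```text
clock: 7.05
tcp_pos: [0.5158, 0.2788, 0.0986]
orientation: [-3.09, -0.568, -0.0]
contact_force: [0.3, -0.3, -0.1]
grip_width: 0.0003
gripper_force: 0.0
```

```bash
python3 - <<'E'
from h import *
o=r.get_obs(); print(o["tcp_pos"],o["contact_force"],o["moment"])
w=r.grab_frame("wrist"); p=r.grab_frame("side")
cv2.imwrite("pics/press2.png",np.hstack([cv2.resize(p["pixels"][260:330,210:280,::-1],(400,400),interpolation=2),cv2.resize(w["pixels"][170:290,260:380,::-1],(400,400))]))
E
```

```text
[0.5158469  0.27875923 0.09855388] [ 0.32659728 -0.31003705 -0.10399806] [ 0.02050426 -0.00994877 -0.05701283]
```

View pics/press2.png

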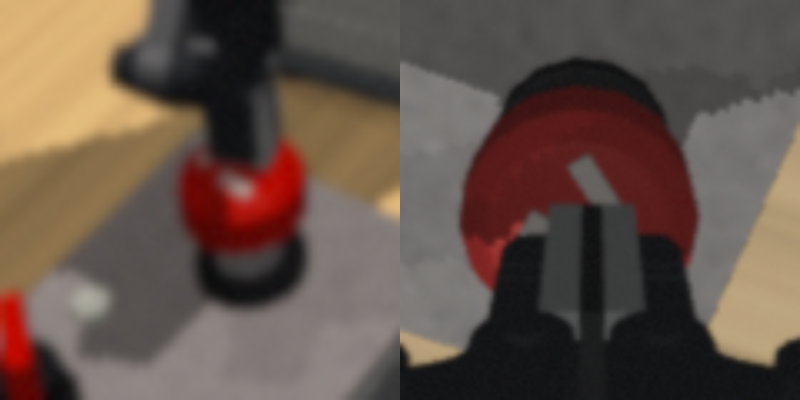

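```bash
python3 - <<'E'
from h import *
o=r.get_obs();t=o["tcp_pos"]
w=r.grab_frame("wrist"); f=w["intrinsics"][0][0]; print(f,w["eye"],att(w).round(3).tolist())
c=att(w).T@(t-w["eye"]); print("tcp cam",c, "cap depth",f*42/71)
d=r.outline_of(w,"stop")[0]; print(d["rect"],d["conf"])
for z in(.09,.098,.104,.108,.118):
    a=np.linspace(0,6.283,60); P=np.array([proj(w,[.516+.021*np.cos(x),.28+.021*np.sin(x),z]) for x in a]); print(z,P.min(0).round(1),P.max(0).round(1))
for z in (0.0,.05,.06,.07): print(z,[proj(w,[.516+sx*.06,.28+.035+sy*.08,z]).round(0).tolist() for sx in(-1,1) for sy in(-1,1)])
for z in (.098,.118): print(z,[(proj(s,[.516,.28-.0,z])).round(1) for s in [r.grab_frame("side")]])
save(w,"w3.png")
E
```

```text
285.69968955299953 [0.58127676 0.30298805 0.26317502] [[0.356, 0.898, 0.258], [-0.934, 0.342, 0.098], [-0.0, -0.276, 0.961]]
tcp cam [-0.00058127 -0.02166671 -0.1775118 ] cap depth 169.0054501581124
[278.7, 195.8, 73.7, 63.1] 0.93
0.09 [282.1 192.9] [346.8 253.3]
0.098 [280.6 196.5] [348.1 259.2]
0.104 [279.4 199.4] [349.2 263.9]
0.108 [278.5 201.4] [349.9 267.2]
0.118 [276.2 207. ] [351.9 276.2]
0.0 [[336.0, 257.0], [182.0, 204.0], [385.0, 146.0], [215.0, 79.0]]
0.05 [[339.0, 285.0], [154.0, 223.0], [400.0, 154.0], [190.0, 71.0]]
0.06 [[340.0, 292.0], [147.0, 228.0], [404.0, 156.0], [183.0, 69.0]]
0.07 [[341.0, 300.0], [139.0, 233.0], [408.0, 158.0], [176.0, 67.0]]
0.098 [array([252.3, 295.7])]
0.118 [array([251.4, 288.1])]
```

View pics/w3.png

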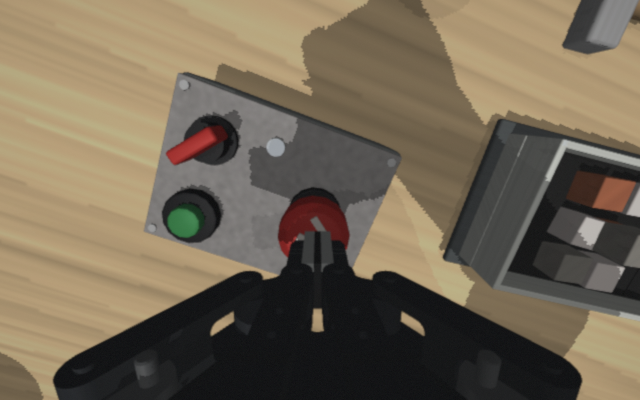

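The wrist view puts the lid corners at (180,72), (400,153) and (146,232). That fits a lid about 12 mm lower than the arm's z reading implies, so the arm reads z low. I'll keep descending in small steps until there is a force.

Call:
apply_moves --pt "0 0 0.004 0 0 0" --pt "0 0 0.008 0 0 0"

```text
clock: 7.6
tcp_pos: [0.5158, 0.2787, 0.0965]
orientation: [3.09, 0.568, -0.0]
contact_force: [0.0, -0.2, 0.6]
grip_width: -0.0002
gripper_force: 0.0
```

Call:
apply_moves --pt "0 0 0.004 0 0 0" --pt "0 0 0.008 0 0 0"

```text
clock: 7.85
tcp_pos: [0.5159, 0.2788, 0.0946]
orientation: [3.09, 0.568, 0.0]
contact_force: [0.3, -0.2, 0.7]
grip_width: -0.0
gripper_force: 0.7
```

Call:
apply_moves --pt "0 0 0.004 0 0 0" --pt "0 0 0.008 0 0 0"

```text
clock: 8.1
tcp_pos: [0.516, 0.2789, 0.0929]
orientation: [-3.09, -0.568, -0.001]
contact_force: [-0.7, -0.8, 4.5]
grip_width: 0.0005
gripper_force: 2.1
```

Call:
apply_moves --pt "0 0 0.008 0 0 0" --pt "0 0 0.016 0 0 0" --pt "0 0 0.024 0 0 0" --pt "0 0 0.024 0 0 0"

```text
clock: 8.6
tcp_pos: [0.5159, 0.2788, 0.0864]
orientation: [-3.09, -0.568, 0.0]
contact_force: [0.3, 0.1, 1.2]
grip_width: -0.0001
gripper_force: 0.5
```

Call:
apply_moves --pt "0 0 0.004 0 0 0" --pt "0 0 0.008 0 0 0" --pt "0 0 0.008 0 0 0"

```text
clock: 8.98
tcp_pos: [0.5159, 0.2789, 0.0847]
orientation: [-3.09, -0.568, -0.0]
contact_force: [-0.0, -1.5, 3.7]
grip_width: 0.0
gripper_force: 1.8
```

Call:
apply_moves --pt "0 0 0.004 0 0 0" --pt "0 0 0.008 0 0 0" --pt "0 0 0.008 0 0 0"

```text
clock: 9.35
tcp_pos: [0.5163, 0.2792, 0.0844]
orientation: [3.09, 0.568, 0.002]
contact_force: [-3.4, -2.6, 16.3]
grip_width: 0.0003
gripper_force: 8.3
```

Call:
apply_moves --pt "0 0 0.004 0 0 0" --pt "0 0 0.008 0 0 0" --pt "0 0 0.008 0 0 0"

```text
clock: 9.72
tcp_pos: [0.5167, 0.2795, 0.0841]
orientation: [3.089, 0.568, 0.004]
contact_force: [-7.6, -5.7, 29.5]
grip_width: 0.0005
gripper_force: 15.0
```

Hard stop reached (29 N), so I let go and check that it latched. The measured z is about 23 mm lower than the described heights, and I need to know whether that comes from the arm or the box.

Call:
apply_moves --pt "0 0 -0.05 0 0 0" --pt "0 0 -0.15 0 0 0" --pt "0 0 -0.3 0 0 0" --pt "0 0 -0.45 0 0 0" --pt "0 0 -0.6 0 0 0"

```text
clock: 10.35
tcp_pos: [0.5155, 0.2784, 0.2313]
orientation: [3.089, 0.568, -0.001]
contact_force: [0.0, 0.0, 0.3]
grip_width: 0.0002
gripper_force: 0.0
```

```bash
python3 - <<'E'
from h import *
from scipy.optimize import least_squares
o=r.get_obs();t=o["tcp_pos"]; print(o["clock"],t,o["joints"].round(2))
w=r.grab_frame("wrist"); s=r.grab_frame("side"); T=r.grab_frame("top")
for n,p in(("w",w),("s",s),("t",T)):
    print(n,"tcp",proj(p,t).round(1),[(d["point"],d["conf"]) for d in r.landmark_of(p,"stop_top")[:1]],[(np.round(d["rect"]),d["conf"]) for d in r.search_frame(p,"stop")[:1]])
print([(d["point"],d["conf"]) for d in r.landmark_of(w,"tray")[:2]])
im=s["pixels"]; u,v=proj(s,t).astype(int); cv2.imwrite("pics/c4.png",np.hstack([cv2.resize(cv2.drawMarker(im[:,:,::-1].copy(),(int(u),int(v)),(0,255,0),0,8)[190:340,180:330],(400,400)),cv2.resize(w["pixels"][:,:,::-1],(400,400))]))
E
```

```text
10.35 [0.51549267 0.27840993 0.23129233] [-0.16  0.37 -0.57  1.72  0.22  1.12 -2.  ]
w tcp [316.1 230.1] [([315.7, 181.3], 0.85)] [(array([296., 158.,  39.,  45.]), 0.89)]
s tcp [246.  239.4] [([253.3, 294.3], 0.64)] [(array([242., 287.,  19.,  22.]), 0.74)]
t tcp [188.7 206.1] [([196.6, 210.6], 0.41)] [(array([201., 204.,   4.,   8.]), 0.46)]
[]
```

View pics/c4.png

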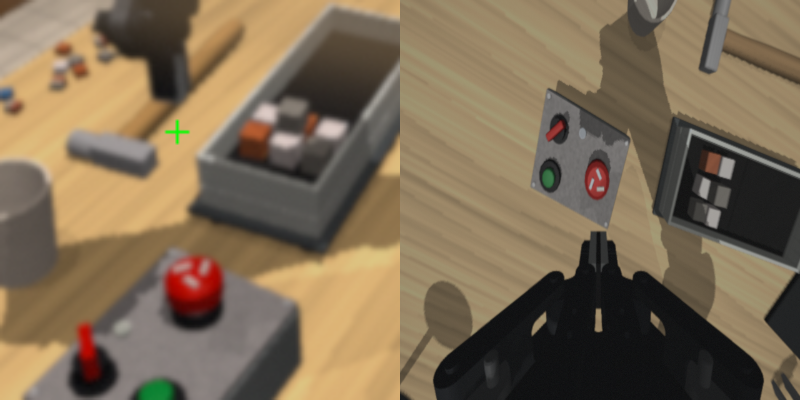

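The stop is latched: the head sits low in the side crop at (193,290). The real fingertips at (175,97) are above the projected TCP at (177,131), which confirms that the arm really is about 24 mm higher than its z reads. Next I go to the rake.

Call:
apply_moves --pt "-0.085 0.19 0 0 0 0" --pt "-0.17 0.38 0 0 0 0" --pt "-0.255 0.57 0 0 0 0" --pt "-0.34 0.76 0 0 0 0"

```text
clock: 11.35
tcp_pos: [0.5036, 0.0692, 0.2302]
orientation: [-3.09, -0.568, 0.001]
contact_force: [0.8, -0.2, 0.5]
grip_width: -0.0001
gripper_force: 0.0
```

Call:
apply_moves --pt "-0.085 0.19 0 0 0 0" --pt "-0.17 0.38 0 0 0 0" --pt "-0.255 0.57 0 0 0 0" --pt "-0.34 0.76 0 0 0 0"

```text
clock: 11.85
tcp_pos: [0.4917, -0.1385, 0.2303]
orientation: [-3.09, -0.568, 0.0]
contact_force: [0.4, 0.6, 0.2]
grip_width: 0.0002
gripper_force: 0.0
```

Call:
apply_moves --pt "-0.085 0.19 0 0 0 0" --pt "-0.17 0.38 0 0 0 0" --pt "-0.255 0.57 0 0 0 0" --pt "-0.34 0.76 0 0 0 0" --pt "-0.34 0.76 0 0 0 0" --claw 1

```text
clock: 12.48
tcp_pos: [0.4782, -0.3497, 0.2296]
orientation: [3.091, 0.556, -0.003]
contact_force: [0.5, 0.5, -0.4]
grip_width: 0.0853
gripper_force: 0.0
```

```bash
python3 - <<'E'
from h import *
o=r.get_obs();t=o["tcp_pos"]; print(o["clock"],t,o["orientation"],o["joints"].round(2))
w=r.grab_frame("wrist"); s=r.grab_frame("side")
print("tcp",proj(w,t).round(1), proj(s,t))
for k in("rake","rake_grip","slate"):
    for n,p in (("w",w),("s",s)):
        print(n,k,[(d["point"],round(d["conf"],2)) for d in r.landmark_of(p,k)[:3]])
for n,p in (("w",w),("s",s)):
  for d in r.outline_of(p,"rake")[:3]:
    c=max(cv2.findContours(d["pixels"].astype(np.uint8),0,2)[0],key=cv2.contourArea); print(n,"rake",d["conf"],np.round(d["rect"]),cv2.minAreaRect(c))
tl=(200,60);b=proj(s,t)
im=s["pixels"][:,:,::-1].copy(); cv2.drawMarker(im,tuple(int(x) for x in b),(0,255,0),0,6)
cv2.imwrite("pics/c5.png",np.hstack([cv2.resize(im[70:230,330:490],(300,300)),cv2.resize(w["pixels"][:,80:560,::-1],(480,400))[:300]]) if 0 else np.hstack([cv2.copyMakeBorder(cv2.resize(im[70:230,330:490],(300,300)),0,100,0,0,0),w["pixels"][:,80:560,::-1]]))
E
```

```text
12.475 [ 0.47819668 -0.34973566  0.22958196] [ 3.09105728e+00  5.56301730e-01 -3.02725498e-03] [ 0.72  0.34 -0.24  1.72  0.09  1.1  -0.77]
tcp [316.2 230.2] [393.77173303 127.60684906]
w rake [([279.5, 250.0], 0.81), ([315.0, 164.8], 0.75), ([402.3, 188.7], 0.66)]
s rake [([382.6, 190.0], 0.93), ([428.3, 210.5], 0.89), ([396.5, 177.7], 0.71)]
w rake_grip [([261.6, 308.2], 0.97), ([312.9, 178.6], 0.84), ([444.8, 224.3], 0.6)]
s rake_grip [([390.0, 164.4], 0.96), ([401.6, 142.0], 0.86), ([435.7, 168.0], 0.56)]
w slate [([293.8, 148.8], 0.83)]
s slate [([379.2, 198.9], 0.93)]
w rake 0.88 [297. 152.  34.  50.] ((312.5, 177.00001525878906), (36.06244659423828, 40.305084228515625), 45.0)
w rake 0.74 [234. 239.  59. 103.] ((266.4193115234375, 291.39862060546875), (44.48462677001953, 111.89427947998047), 17.78388786315918)
w rake 0.69 [386. 174. 109.  92.] ((437.5812072753906, 221.36293029785156), (115.34130859375, 44.954856872558594), 37.77568054199219)
s rake 0.82 [378. 155.  17.  38.] ((387.06439208984375, 173.85643005371094), (11.641935348510742, 38.507938385009766), 5.710593223571777)
s rake 0.74 [419. 152.  32.  61.] ((434.5946350097656, 181.9324188232422), (18.577083587646484, 59.18362808227539), 9.462322235107422)
s rake 0.65 [395. 130.  18.  50.] ((400.57867431640625, 153.3984832763672), (14.178163528442383, 51.44036865234375), 4.085616588592529)
```

View pics/c5.png

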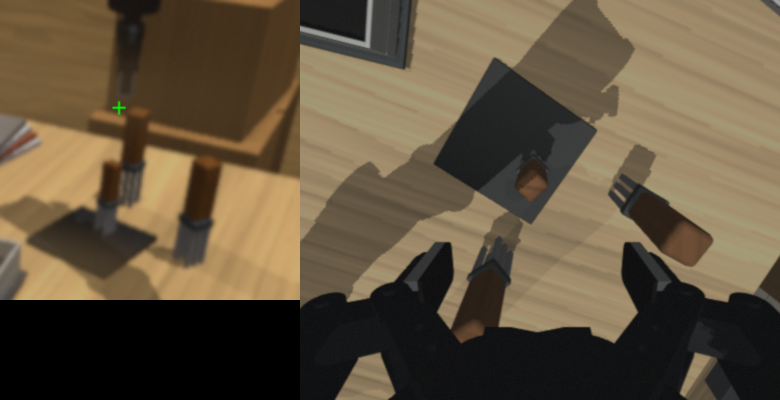

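The wrist picture shows the small rake on the slate at full-frame (313,177), with the two big ones at (266,291) and (438,221). The side crop again has the fingertips above the green TCP mark. Next I get the rake's position and yaw numerically.

```bash
python3 - <<'E'
from h import *
o=r.get_obs();t=o["tcp_pos"]; print(t)
w=r.grab_frame("wrist"); s=r.grab_frame("side")
m=r.outline_of(w,"rake")[0]; print(m["conf"],m["rect"])
hsv=cv2.cvtColor(w["pixels"],cv2.COLOR_RGB2HSV); x,y,a,b=[int(v) for v in m["rect"]]
V=hsv[:,:,2].astype(int); S=hsv[:,:,1].astype(int)
print(V[y-2:y+b+3:2,x-2:x+a+3:2])
for thr in (90,105,120):
    k=((m["pixels"]>0)&(V>thr)&(S>90)).astype(np.uint8); cs=cv2.findContours(k,0,2)[0]
    if not cs: continue
    c=max(cs,key=cv2.contourArea); R_=cv2.minAreaRect(c); print(thr,k.sum(),R_)
    for B in (0.,.0235):
        P=np.array([ray(w,q,.14-B)[:2] for q in cv2.boxPoints(R_)]); e=np.diff(np.vstack([P,P[:1]]),axis=0)
        print(B,P.mean(0).round(4),np.hypot(*e.T).round(3),np.degrees(np.arctan2(e[:,1],e[:,0])).round(1))
wb=r.landmark_of(w,"rake"); wg=r.landmark_of(w,"rake_grip"); sb=r.landmark_of(s,"rake")[0]["point"]; sg=r.landmark_of(s,"rake_grip")[0]["point"]
pick=lambda l:min(l,key=lambda d:abs(d["point"][0]-313)+abs(d["point"][1]-175))["point"]
print("side base",ray(s,sb,.012),"grip",ray(s,sg,.109))
for B in (0,.0235): print(B,"w base",ray(w,pick(wb),.012-B)[:2],"grip",ray(w,pick(wg),.109-B)[:2])
# slate edges
g=r.outline_of(w,"slate")[0]; c=max(cv2.findContours(g["pixels"].astype(np.uint8),0,2)[0],key=cv2.contourArea)
P=np.array([ray(w,q,.012-.0235)[:2] for q in cv2.boxPoints(cv2.minAreaRect(c))]); e=np.diff(np.vstack([P,P[:1]]),axis=0)
print("slate",g["conf"],P.mean(0),np.hypot(*e.T).round(3),np.degrees(np.arctan2(e[:,1],e[:,0])).round(1))
E
```

```text
[ 0.48057309 -0.34403314  0.23075607]
0.76 [233.8, 241.7, 59.3, 101.3]
[[159 158 158 ...  93  93  94]
 [160 160 159 ...  89  89  91]
 [148 161 160 ...  83  84  86]
 ...
 [ 18  20  22 ...  20  19  17]
 [ 18  20  16 ...  19  21  20]
 [ 18  19  19 ...  19  18  19]]
90 110 ((250.50001525878906, 335.0), (6.708203315734863, 24.149534225463867), 63.43495178222656)
0.0 [ 0.3048 -0.3346] [0.028 0.008 0.028 0.008] [ -39.  -139.2  141.2   39.5]
0.0235 [ 0.2826 -0.336 ] [0.031 0.009 0.031 0.009] [ -39.  -139.2  141.2   39.5]
side base [ 0.47427606 -0.46882482  0.012     ] grip [ 0.34361525 -0.41360649  0.109     ]
0 w base [ 0.48404194 -0.3463459 ] grip [ 0.47933963 -0.34202704]
0.0235 w base [ 0.48024587 -0.34797813] grip [ 0.47387224 -0.34385768]
slate 0.66 [ 0.4905573  -0.31383007] [0.169 0.167 0.18  0.185] [-15.2 -99.8 170.6  76.5]
```

```bash
python3 - <<'E'
from h import *
w=r.grab_frame("wrist"); T=r.grab_frame("top")
C=[(275,58),(376,130),(311,223),(215,163)]
for B in(0,.012,.0235):
    P=np.array([ray(w,q,.012-B)[:2] for q in C]); e=np.diff(np.vstack([P,P[:1]]),axis=0); print(B,P.mean(0).round(4),np.hypot(*e.T).round(3),np.degrees(np.arctan2(e[:,1],e[:,0])).round(1))
V=cv2.cvtColor(w["pixels"],cv2.COLOR_RGB2HSV)
roi=V[150:206,292:336,2]; np.set_printoptions(linewidth=250,threshold=100000); print(roi[::2,::2])
print(V[150:206:6,292:336:4,1])
E
```

```text
0 [ 0.4947 -0.3073] [0.155 0.156 0.156 0.156] [-103.   167.5   77.   -12.8]
0.012 [ 0.4931 -0.3069] [0.16  0.161 0.161 0.161] [-103.   167.5   77.   -12.8]
0.0235 [ 0.4916 -0.3065] [0.164 0.166 0.165 0.165] [-103.   167.5   77.   -12.8]
[[ 33  35  37  35  33  37  35  37  46  50  34  34  37  36  36  36  36  36  35  37  37  39]
 [ 34  34  34  34  33  35  41  58  56  39  36  35  38  37  35  36  36  36  36  36  36  48]
 [ 34  33  34  32  35  47  58  53  37  36  36  40  52  43  36  34  34  36  36  36  36  46]
 [ 34  34  34  33  47  53  57  36  34  34  35  47  51  52  34  33  34  36  35  35  36  49]
 [ 32  33  34  41  58  60  59  45  35  34  35  48  39  38  35  34  33  34  34  35  41  53]
 [ 33  35  51  59  60  60  59  36  35  33  34  35  45  44  40  49  41  31  36  37  59  61]
 [ 37  56  61  60  60  61  51  36  34  34  36  43  46  45  41  40  47  32  33  48  61  61]
 [ 58  60  60  60  60  60  47  50  46  38  44  46  45  46  45  39  37  42  42  52  62  61]
 [ 61  60  60  60  61  60  53  49  39  44  44  45  45  46  47  43  39  42  54  57  60  61]
 [ 60  60  59  60  61  57  47  37  44  43  4
[... 1456 characters left out ...]
1 103 105 101  90  70  58  58  58  58  66 138]
 [ 62  62  62  59  60  62  62  62  61  74  93  98  96  86  67  58  58  59  58  62 126 155]
 [ 61  61  60  60  61  60  61  61  62  60  76  93  86  64  57  58  59  59  58 105 155 157]]
[[ 15  21   8  15  11   8   7  14  14   7  14]
 [ 15  15  11   4  15   7   0   8   8  15  14]
 [ 14   8   9   5   8  14  22   6   5   8   8]
 [  4   4   8   0   0 122 113 125  52   6   4]
 [  4   4  13  79 125 110 123 125 136  99   9]
 [  9   4   5 113 120 129 131 130 131 125   4]
 [  9   9  55 123 130 133 131 129 128 131  45]
 [  9   9  70 132 131 129 133 127 129 129   9]
 [  9   9   9   4 127 130 130 128  92   4   4]
 [  4   4   4   4   8  91 116   9   9   0  86]]
```

```bash
python3 - <<'E'
from h import *
w=r.grab_frame("wrist")
V=cv2.cvtColor(w["pixels"],cv2.COLOR_RGB2HSV); k=np.zeros((400,640),np.uint8); k[150:212,292:340]=((V[150:212,292:340,1]>70)&(V[150:212,292:340,2]>80)); 
c=max(cv2.findContours(k,0,2)[0],key=cv2.contourArea); R_=cv2.minAreaRect(c); print(R_, cv2.approxPolyDP(c,4,True)[:,0].tolist())
for B in (.012,):
    for Q in (cv2.boxPoints(R_),cv2.approxPolyDP(c,4,True)[:,0]):
        P=np.array([ray(w,q,.14-B)[:2] for q in Q]); e=np.diff(np.vstack([P,P[:1]]),axis=0); print(P.mean(0).round(4),np.hypot(*e.T).round(3),np.degrees(np.arctan2(e[:,1],e[:,0])).round(1))
E
```

```text
((316.2500305175781, 190.25001525878906), (20.50609588623047, 24.041629791259766), 45.0) [[319, 176], [301, 192], [313, 204], [331, 190]]
[ 0.4783 -0.3451] [0.024 0.02  0.024 0.02 ] [ -23.6 -114.7  157.2   64.3]
[ 0.478 -0.345] [0.024 0.017 0.023 0.018] [ 153.1 -115.7  -30.    60.9]
```

Call:
apply_moves --pt "0 0 0.04 0 0 0.11" --pt "0 0 0.08 0 0 0.22" --pt "0 0 0.12 0 0 0.33" --pt "-0.004 0 0.16 0 0 0.44" --pt "-0.009 0 0.2 0 0 0.52"

```text
clock: 14.15
tcp_pos: [0.4783, -0.3454, 0.1803]
orientation: [3.06, -0.713, 0.0]
contact_force: [-0.8, -1.0, 0.3]
grip_width: 0.0854
gripper_force: 0.0
```

Call:
apply_moves --pt "0 0 0.1 0 0 0" --pt "0 0 0.2 0 0 0" --pt "0 0 0.3 0 0 0" --pt "0 0 0.38 0 0 0" --pt "0 0 0.435 0 0 0"

```text
clock: 14.78
tcp_pos: [0.478, -0.3453, 0.0709]
orientation: [-3.061, 0.705, 0.001]
contact_force: [0.2, 0.3, 0.5]
grip_width: 0.0852
gripper_force: 0.0
```

```bash
python3 - <<'E'
from h import *
o=r.get_obs(); print(o["clock"],o["tcp_pos"],R.from_rotvec(o["orientation"]).as_matrix().round(3).tolist())
w=r.grab_frame("wrist"); s=r.grab_frame("side")
cv2.imwrite("pics/c6.png",np.hstack([cv2.copyMakeBorder(cv2.resize(s["pixels"][120:220,340:440,::-1],(300,300)),0,100,0,0,0),w["pixels"][:,80:560,::-1]]))
E
```

```text
14.775 [ 0.47802032 -0.34527501  0.07088488] [[0.899, -0.438, -0.001], [-0.438, -0.899, 0.0], [-0.001, -0.0, -1.0]]
```

View pics/c6.png

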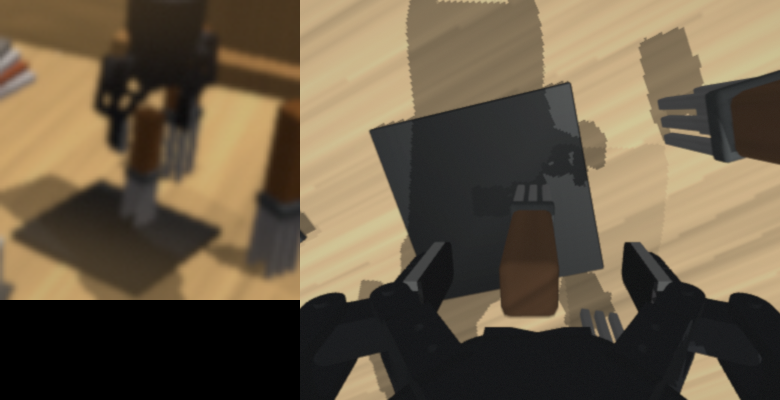

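The wrist view shows the handle centred and square between the open fingers at (530,260). The side crop has the fingertips about halfway down the handle. I lower slightly and grip.

Call:
apply_moves --pt "-0.002 -0.008 0.012 0 0 0" --pt "-0.002 -0.008 0.024 0 0 0"

```text
clock: 15.12
tcp_pos: [0.4794, -0.3435, 0.0665]
orientation: [3.061, -0.705, 0.002]
contact_force: [0.8, 0.3, 0.0]
grip_width: 0.0857
gripper_force: 0.0
```

Call:
apply_moves --pt "0 0 0 0 0 0" --pt "0 0 0 0 0 0" --pt "0 0 0 0 0 0" --pt "0 0 0 0 0 0" --pt "0 0 0 0 0 0" --claw 0 --newtons 70

```text
clock: 15.75
tcp_pos: [0.4787, -0.3436, 0.0661]
orientation: [3.061, -0.706, 0.0]
contact_force: [-0.7, -0.3, 2.4]
grip_width: 0.0237
gripper_force: 68.2
```

```bash
python3 - <<'E'
from h import *
o=r.get_obs(); print(o["clock"],o["tcp_pos"],R.from_rotvec(o["orientation"]).as_matrix().round(3).tolist(),o["gripper_force"],o["grip_width"])
T=r.grab_frame("top"); s=r.grab_frame("side")
d=r.outline_of(T,"tray")[0]; c=max(cv2.findContours(d["pixels"].astype(np.uint8),0,2)[0],key=cv2.contourArea); print("tray",d["conf"],cv2.minAreaRect(c))
h=cv2.approxPolyDP(c,6,True)[:,0]; print(h.tolist())
for p,n in((T,"t"),(s,"s")):
  for k in ("tray_floor","tray"): print(n,k,[(d["point"],round(d["conf"],2)) for d in r.landmark_of(p,k)[:2]])
  print([(np.round(q["point"],1).tolist(),round(q["conf"],2)) for q in r.landmark_of(p,"cube0")])
# inner floor dark mask in top
g=T["pixels"][160:220,240:350].astype(int); np.set_printoptions(linewidth=300,threshold=100000)
print(g[::3,::3].sum(2)//3)
E
```

```text
15.75 [ 0.47874139 -0.3436095   0.06611296] [[0.899, -0.438, 0.0], [-0.438, -0.899, -0.0], [0.0, 0.0, -1.0]] 68.21712970733643 0.02374474513164386
tray 0.69 ((266.5, 183.0), (8.0, 7.0), 90.0)
[[268, 179], [265, 187]]
t tray_floor []
t tray [([293.5, 192.3], 0.89)]
[([266.4, 186.4], 0.63), ([270.8, 193.0], 0.55), ([273.2, 184.4], 0.51), ([279.7, 200.3], 0.45), ([269.0, 202.1], 0.43), ([268.3, 192.0], 0.38)]
s tray_floor [([300.1, 228.5], 0.65)]
s tray [([299.8, 241.8], 0.78)]
[([391.8, 163.9], 0.74), ([290.9, 234.9], 0.7), ([304.8, 242.9], 0.63), ([285.1, 246.4], 0.61), ([300.5, 248.1], 0.6), ([274.2, 244.0], 0.57), ([292.5, 242.3], 0.45), ([279.2, 236.8], 0.38)]
[[105 107 107 105 106 106 108 107 108 108 109 108 109 108 110 110 110 109 110 111 110 108 110 111 112 111 111 112 111 113 112 112 112 112 112 115 114]
 [109 108 108 108 107 110 108 109 107 110 110 108 111 109 110 110 110 110 111 109 110 112 113 112 110 111 112 111 112 112 110 112 112 111 111 110 110]
 [112 111 112 112 112 112 110 112 111 111 111 111 112 111 112 109 110 112 111 112 109 111 108 109  91  93  92  60  78 109 112 1
[... 1891 characters left out ...]
17  81  13  13  11  10   8  11  20  81 104 112 128 107 111  75  52  58  53  55  51  50 111 109]
 [112 111 113  81  31  12  15  11  15  22  13  11  13  17  56 102 108 118 111 111  97  55  56  63  48  52  46  55  52  53  53  54  58  83  88 111 110]
 [115 114 111  65  41   9  55 105 106 125 116 107  92  56  57  56  51  52  47  50  51  51  53  54  60  82  89  98 111 112 114 114 114 113 113 113 115]
 [112 113 110  66 107  70  55  65  54  45  47  51  51  51  52  48  60  75  87  95 114 117 114 117 117 117 116 116 118 116 115 116 116 115 117 117 117]
 [114 118 116  77  55  50  54  52  64  76  88  91 113 115 117 119 116 117 116 115 115 116 116 114 113 114 115 113 113 113 113 112 112 112 112 114 112]]
```

Gripped at 23.7 mm, so across the rake's y. I lift, turn to line up with the tray and hover beside the heap.

Call:
apply_moves --pt "0 0 -0.1 0 0 0" --pt "0 0 -0.2 0 0 -0.09" --pt "0 0 -0.31 0 0 -0.18" --pt "0 0 -0.42 0 0 -0.28" --pt "0 0 -0.52 0 0 -0.37"

```text
clock: 16.82
tcp_pos: [0.4783, -0.343, 0.1959]
orientation: [-3.134, -0.209, 0.001]
contact_force: [-0.6, 0.9, -1.5]
grip_width: 0.0236
gripper_force: 68.8
```

Call:
apply_moves --pt "0.07 -0.14 0 0 0 0" --pt "0.14 -0.28 0 0 0 0" --pt "0.21 -0.43 0 0 0 0" --pt "0.28 -0.57 0 0 0 0"

```text
clock: 17.32
tcp_pos: [0.5296, -0.1915, 0.195]
orientation: [-3.134, -0.202, 0.002]
contact_force: [0.5, 0.6, -1.8]
grip_width: 0.0237
gripper_force: 68.7
```

Call:
apply_moves --pt "0.07 -0.14 0 0 0 0" --pt "0.14 -0.28 0 0 0 0" --pt "0.21 -0.43 0 0 0 0" --pt "0.28 -0.57 0 0 0 0" --pt "0.28 -0.57 0 0 0 0"

```text
clock: 17.95
tcp_pos: [0.5813, -0.038, 0.1952]
orientation: [-3.132, -0.211, 0.001]
contact_force: [0.1, -0.4, -2.8]
grip_width: 0.0231
gripper_force: 68.8
```

```bash
python3 - <<'E'
from h import *
o=r.get_obs(); M=R.from_rotvec(o["orientation"]).as_matrix(); print(o["clock"],o["tcp_pos"],np.degrees(np.arctan2(M[1,0],M[0,0])),o["gripper_force"],o["grip_width"],o["joints"].round(2))
w=r.grab_frame("wrist"); s=r.grab_frame("side")
for n,p in (("w",w),("s",s)):
  print(n,[(np.round(q["point"],1).tolist(),round(q["conf"],2)) for q in r.landmark_of(p,"cube0")])
  print(n,[(np.round(q["point"],1).tolist(),round(q["conf"],2)) for k in("rake","rake_grip") for q in r.landmark_of(p,k)[:3]])
d=r.outline_of(w,"tray")
for e in d[:2]:
  c=max(cv2.findContours(e["pixels"].astype(np.uint8),0,2)[0],key=cv2.contourArea); print(e["conf"],e["rect"],cv2.approxPolyDP(c,5,True)[:,0].tolist())
save(w,"w7.png")
E
```

```text
17.95 [ 0.58133994 -0.038044    0.19516667] 7.720763327391309 68.81875276565552 0.02314467486628917 [ 0.25  0.36 -0.36  1.78  0.15  1.03 -1.61]
w [([205.9, 199.4], 0.98), ([210.8, 174.4], 0.91), ([232.0, 172.0], 0.89), ([228.8, 143.1], 0.87), ([236.6, 198.4], 0.84), ([204.6, 172.2], 0.65), ([202.9, 144.4], 0.63)]
w [([318.5, 201.6], 0.9), ([612.6, 274.3], 0.67), ([314.5, 260.3], 0.84)]
s [([298.7, 246.4], 0.68), ([274.5, 247.1], 0.66), ([283.2, 248.0], 0.56), ([303.0, 239.6], 0.5), ([280.2, 237.3], 0.49), ([289.1, 234.2], 0.45), ([289.4, 240.0], 0.38), ([252.0, 295.3], 0.35)]
s [([308.6, 192.6], 0.9), ([400.3, 175.3], 0.88), ([426.2, 209.2], 0.64), ([401.1, 143.1], 0.83), ([436.5, 170.3], 0.75), ([300.8, 250.2], 0.66)]
0.57 [134.4, 106.0, 286.2, 123.6] [[134, 118], [154, 227], [294, 226], [291, 216], [172, 215], [156, 124], [405, 125], [399, 215], [342, 217], [340, 228], [410, 228], [422, 127], [412, 110], [171, 107]]
0.31 [192.1, 163.5, 24.5, 23.8] [[217, 162], [193, 163], [191, 184], [198, 185], [196, 168]]
```

View pics/w7.png

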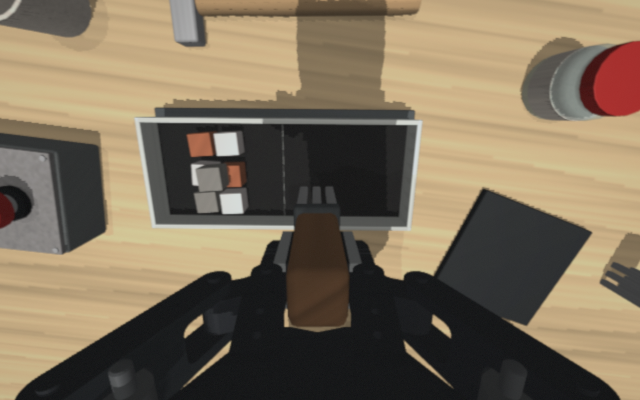

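The last picture shows the tray squared with the tool: rim corners at (134,118), (422,121), (408,228) and (154,228). The cubes form a 2×3 block at (189–245,132–214), with cube6 on top at (211,177). The rake's tines are at (318,197). From here on I work with numbers only.

```bash
python3 - <<'E'
from h import *
o=r.get_obs(); t=o["tcp_pos"]; M=R.from_rotvec(o["orientation"]).as_matrix()
w=r.grab_frame("wrist")
loc=lambda X:(M.T@(np.array(X)-t))[:2].round(4)   # tool frame offset
for B in (0,.008,.012,.018):
    P=[ray(w,q,.075-B) for q in [(135,118),(422,121),(408,228),(153,228)]]
    L=[np.linalg.norm(P[i]-P[(i+1)%4]).round(4) for i in range(4)]; print(B,L,"centre tool",loc(np.mean(P,0)))
    print("  tip",proj(w,t+M@[0,0,.0541-.000])  , "yaw",np.degrees(np.arctan2(*(P[0]-P[1])[[0,1]])), np.degrees(np.arctan2(*(P[3]-P[2])[[0,1]])))
B=.012
for q in [(201,144),(229,143),(196,174),(235,174),(206,202),(233,202)]: print("cube",q,loc(ray(w,q,.069-B)))
print("cube6",loc(ray(w,(210.8,177),.093-B)))
for q in [(158,170),(405,170),(285,125)]: print("edge",q,loc(ray(w,q,.045-B)))
E
```

```text
0 [np.float64(0.2772), np.float64(0.1114), np.float64(0.2742), np.float64(0.1142)] centre tool [ 0.0077 -0.0377]
  tip [316.36818676 203.79956642] yaw -6.700994983912277 -7.2887556828599696
0.008 [np.float64(0.285), np.float64(0.1145), np.float64(0.2819), np.float64(0.1174)] centre tool [ 0.006  -0.0388]
  tip [316.36818676 203.79956642] yaw -6.700994983912277 -7.288755682859985
0.012 [np.float64(0.2889), np.float64(0.1161), np.float64(0.2857), np.float64(0.119)] centre tool [ 0.0051 -0.0393]
  tip [316.36818676 203.79956642] yaw -6.700994983912288 -7.288755682859991
0.018 [np.float64(0.2947), np.float64(0.1184), np.float64(0.2915), np.float64(0.1214)] centre tool [ 0.0038 -0.0401]
  tip [316.36818676 203.79956642] yaw -6.700994983912293 -7.2887556828599696
cube (201, 144) [ 0.0388 -0.1215]
cube (229, 143) [ 0.0399 -0.092 ]
cube (196, 174) [ 0.0067 -0.1305]
cube (235, 174) [ 0.0067 -0.0883]
cube (206, 202) [-0.025  -0.1231]
cube (233, 202) [-0.025  -0.0931]
cube6 [ 0.0087 -0.1057]
edge (158, 170) [ 0.0064 -0.1846]
edge (405, 170) [0.0065 0.1028]
edge (285, 125) [ 0.0573 -0.0352]
```

Call:
apply_moves --pt "0.008 -0.2 0 0 0 0.004" --pt "0.017 -0.41 0 0 0 0.008" --pt "0.026 -0.612 0 0 0 0.008" --pt "0.026 -0.612 0 0 0 0.008"

```text
clock: 18.95
tcp_pos: [0.567, 0.1155, 0.1963]
orientation: [-3.133, -0.194, -0.001]
contact_force: [0.6, 0.5, -2.2]
grip_width: 0.0234
gripper_force: 69.3
```

```bash
python3 - <<'E'
from h import *
o=r.get_obs(); t=o["tcp_pos"]; M=R.from_rotvec(o["orientation"]).as_matrix(); print(t,o["contact_force"],np.degrees(np.arctan2(M[1,0],M[0,0])))
w=r.grab_frame("wrist"); B=.005
loc=lambda X:(M.T@(np.array(X)-t))[:2].round(4)
print("tip",[(np.round(q["point"],1).tolist(),round(q["conf"],2)) for q in r.landmark_of(w,"rake")[:2]],proj(w,t+M@[0,0,.0541]))
for q in r.landmark_of(w,"cube0"): print(np.round(q["point"],1),round(q["conf"],2),loc(ray(w,q["point"],.057-B)))
d=r.outline_of(w,"tray")[0]; c=max(cv2.findContours(d["pixels"].astype(np.uint8),0,2)[0],key=cv2.contourArea)
for q in cv2.approxPolyDP(c,5,True)[:,0]: print("tray",q,loc(ray(w,q,.075-B)))
E
```

```text
[0.56702171 0.11553399 0.19633713] [ 0.63113811  0.52957487 -2.17826286] 7.081924366108594
tip [([317.2, 199.5], 0.86), ([349.2, 149.7], 0.71)] [316.36398013 203.79528672]
[343.4 206.2] 0.93 [-0.0317  0.0305]
[348.4 179.4] 0.93 [-0.0005  0.0352]
[349. 150.] 0.9 [0.0319 0.0349]
[374.6 201.1] 0.89 [-0.0256  0.0656]
[374.2 149.8] 0.77 [0.0322 0.0619]
[373.5 178.6] 0.7 [0.0005 0.0629]
[366.7 183.4] 0.58 [-0.005   0.0557]
tray [577 126] [0.0579 0.2573]
tray [548 125] [0.0588 0.2285]
tray [543 113] [0.0702 0.2211]
tray [289 114] [ 0.0692 -0.027 ]
tray [291 220] [-0.0416 -0.0278]
tray [300 186] [-0.0035 -0.0174]
tray [301 129] [ 0.0549 -0.0155]
tray [547 127] [0.0569 0.2279]
tray [527 220] [-0.0412  0.228 ]
tray [341 220] [-0.0415  0.0265]
tray [340 229] [-0.0521  0.0257]
tray [551 233] [-0.0564  0.2574]
```

Call:
apply_moves --pt "0 0 0.08 0 0 0" --pt "0 0 0.16 0 0 0" --pt "0 0 0.24 0 0 0" --pt "0 0 0.3 0 0 0" --pt "0 0 0.33 0 0 0"

```text
clock: 19.77
tcp_pos: [0.5679, 0.1085, 0.1125]
orientation: [3.136, 0.179, -0.002]
contact_force: [0.0, 0.0, -0.6]
grip_width: 0.0233
gripper_force: 69.3
```

Call:
apply_moves --pt "0 0 0.01 0 0 0" --pt "0 0 0.02 0 0 0" --pt "0 0 0.02 0 0 0"

```text
clock: 20.15
tcp_pos: [0.5682, 0.1098, 0.1087]
orientation: [-3.136, -0.182, -0.001]
contact_force: [0.6, 0.3, -1.6]
grip_width: 0.0237
gripper_force: 69.3
```

Call:
apply_moves --pt "0 0 0.01 0 0 0" --pt "0 0 0.02 0 0 0" --pt "0 0 0.02 0 0 0"

```text
clock: 20.52
tcp_pos: [0.5678, 0.1096, 0.1031]
orientation: [3.136, 0.182, -0.001]
contact_force: [0.5, -0.3, -1.9]
grip_width: 0.0231
gripper_force: 69.3
```

Call:
apply_moves --pt "0 -0.01 0.006 0 0 0" --pt "0 -0.01 0.012 0 0 0" --pt "0 -0.01 0.012 0 0 0"

```text
clock: 20.9
tcp_pos: [0.5676, 0.1122, 0.1002]
orientation: [3.136, 0.182, -0.001]
contact_force: [1.3, 0.1, -1.8]
grip_width: 0.0234
gripper_force: 69.3
```

Call:
apply_moves --pt "0 0 0.005 0 0 0" --pt "0 0 0.01 0 0 0" --pt "0 0 0.01 0 0 0"

```text
clock: 21.28
tcp_pos: [0.568, 0.1123, 0.099]
orientation: [3.136, 0.181, 0.001]
contact_force: [-2.7, -0.6, 9.0]
grip_width: 0.0232
gripper_force: 70.7
```

Call:
apply_moves --pt "0 0 0.005 0 0 0" --pt "0 0 0.01 0 0 0" --pt "0 0 0.01 0 0 0"

```text
clock: 21.65
tcp_pos: [0.5686, 0.1125, 0.099]
orientation: [3.136, 0.181, 0.004]
contact_force: [-8.9, -2.7, 26.1]
grip_width: 0.0233
gripper_force: 73.0
```

Floor contact came at z 0.099, as predicted, so the heights are consistent. Next I knock cube6 off with the tines just above the lower layer.

Call:
apply_moves --pt "0 0 -0.07 0 0 0" --pt "0 0 -0.138 0 0 0" --pt "0 0 -0.138 0 0 0" --pt "0 0.05 -0.138 0 0 0" --pt "0 0.1 -0.138 0 0 0"

```text
clock: 22.28
tcp_pos: [0.5702, 0.0859, 0.129]
orientation: [3.136, 0.181, -0.002]
contact_force: [0.9, 0.3, -1.3]
grip_width: 0.0233
gripper_force: 69.1
```

Call:
apply_moves --pt "0 0.05 0 0 0 0" --pt "0 0.1 0 0 0 0" --pt "0 0.144 0 0 0 0" --pt "0 0.144 0 0 0 0"

```text
clock: 22.78
tcp_pos: [0.5751, 0.0502, 0.13]
orientation: [3.136, 0.178, 0.0]
contact_force: [-0.5, -0.3, -0.4]
grip_width: 0.0233
gripper_force: 69.5
```

```bash
cat >> h.py <<'E'
TC=np.array([.582,.002]); YAW=np.radians(7.0)
def tr(X): d=np.array(X)[:2]-TC; return np.array([d@[np.cos(YAW),np.sin(YAW)],d@[-np.sin(YAW),np.cos(YAW)]]).round(4)
def cubes(B=.005):
    o=r.get_obs(); print("t",round(o["clock"],2),"tcp",o["tcp_pos"].round(4),"rake tray",tr(o["tcp_pos"]),"F",o["contact_force"].round(1))
    w=r.grab_frame("wrist")
    for q in r.landmark_of(w,"cube0"): print(" w",np.round(q["point"]),round(q["conf"],2),tr(ray(w,q["point"],.057-B)))
    s=r.grab_frame("side")
    for q in r.landmark_of(s,"cube0"):
        if q["point"][0]<340 and q["point"][1]<270: print(" s",np.round(q["point"]),round(q["conf"],2),tr(ray(s,q["point"],.057)))
    return w,s
E
python3 -c "
from h import *
cubes()"
```

```text
t 22.77 tcp [0.5751 0.0502 0.13  ] rake tray [-0.001   0.0487] F [-0.5 -0.3 -0.4]
 w [323. 201.] 0.95 [-0.0062  0.0431]
 w [275. 196.] 0.95 [-0.001   0.0853]
 w [279. 160.] 0.95 [0.031  0.0802]
 w [358. 192.] 0.92 [0.0024 0.0117]
 w [280. 232.] 0.6 [-0.0358  0.0825]
 w [308. 157.] 0.57 [0.0333 0.0559]
 w [318. 261.] 0.52 [-0.065   0.0474]
 s [301. 248.] 0.7 [-0.0362  0.077 ]
 s [285. 244.] 0.67 [0.0057 0.0798]
 s [292. 238.] 0.63 [0.0014 0.0515]
 s [298. 229.] 0.57 [0.0018 0.0119]
 s [280. 238.] 0.53 [0.0295 0.0611]
 s [275. 245.] 0.49 [0.0263 0.091 ]
 s [305. 243.] 0.39 [-0.0359  0.055 ]
```

Cube6 is on the floor at tray (0.002, 0.012). Next I go back behind the centre column and pull it to the far third.

Call:
apply_moves --pt "0 -0.13 0 0 0 0" --pt "0 -0.253 0 0 0 0" --pt "0 -0.253 0 0 0 0" --pt "0 -0.253 0.06 0 0 0" --pt "0 -0.253 0.116 0 0 0"

```text
clock: 23.6
tcp_pos: [0.5671, 0.1131, 0.0994]
orientation: [3.136, 0.179, -0.001]
contact_force: [0.4, -1.0, -2.4]
grip_width: 0.0236
gripper_force: 69.3
```

Call:
apply_moves --pt "0 0 0 0 0 0" --pt "0 0.06 0 0 0 0" --pt "0 0.12 0 0 0 0" --pt "0 0.18 0 0 0 0" --pt "0 0.24 0 0 0 0"

```text
clock: 24.22
tcp_pos: [0.5745, 0.0532, 0.1009]
orientation: [3.136, 0.18, 0.0]
contact_force: [0.1, 0.7, -2.2]
grip_width: 0.0232
gripper_force: 69.3
```

Call:
apply_moves --pt "0 0.07 0 0 0 0" --pt "0 0.14 0 0 0 0" --pt "0 0.21 0 0 0 0" --pt "0 0.28 0 0 0 0" --pt "0 0.32 0 0 0 0"

```text
clock: 24.85
tcp_pos: [0.5837, -0.0263, 0.1008]
orientation: [3.136, 0.179, -0.0]
contact_force: [-0.6, 1.3, -1.5]
grip_width: 0.0234
gripper_force: 69.4
```

```bash
python3 -c "
from h import *
cubes()"
```

```text
t 24.85 tcp [ 0.5837 -0.0263  0.1008] rake tray [-0.0018 -0.0283] F [-0.6  1.3 -1.5]
 w [168. 166.] 0.78 [0.0305 0.0837]
 w [376. 205.] 0.77 [-0.0014 -0.0749]
 w [568. 302.] 0.75 [-0.0913 -0.2463]
 w [205. 161.] 0.74 [0.0345 0.0552]
 w [349. 204.] 0.69 [-0.0001 -0.0541]
 w [179. 245.] 0.64 [-0.0345  0.0841]
 w [218. 241.] 0.62 [-0.0314  0.0524]
 w [408. 202.] 0.59 [ 0.0013 -0.1002]
 s [275. 244.] 0.69 [0.0284 0.0865]
 s [316. 207.] 0.61 [ 0.0007 -0.1023]
 s [301. 246.] 0.59 [-0.032   0.0714]
 s [315. 216.] 0.52 [-0.0136 -0.0573]
 s [304. 243.] 0.5 [-0.0348  0.055 ]
 s [279. 234.] 0.48 [0.0364 0.05  ]
 s [297. 248.] 0.41 [-0.0268  0.0793]
 s [307. 217.] 0.36 [ 0.0022 -0.0455]
```

Three cubes are now in the far third at about −0.054, −0.077 and −0.102. I nudge them a little further, then pull the +x column to the middle.

Call:
apply_moves --pt "0 0.02 0 0 0 0" --pt "0 0.036 0 0 0 0" --pt "0 0.03 -0.07 0 0 0" --pt "0 0.03 -0.14 0 0 0" --pt "0 0.03 -0.14 0 0 0"

```text
clock: 25.68
tcp_pos: [0.5862, -0.0319, 0.1385]
orientation: [3.136, 0.182, 0.007]
contact_force: [0.2, -0.3, -2.0]
grip_width: 0.0232
gripper_force: 69.4
```

Call:
apply_moves --pt "0.03 -0.16 0 0 0 0" --pt "0.08 -0.32 0 0 0 0" --pt "0.13 -0.48 0 0 0 0" --pt "0.13 -0.61 0 0 0 0" --pt "0.13 -0.61 0 0 0 0"

```text
clock: 26.3
tcp_pos: [0.5982, 0.1275, 0.1359]
orientation: [-3.134, -0.191, 0.0]
contact_force: [0.1, 0.5, -1.6]
grip_width: 0.0234
gripper_force: 69.2
```

```bash
python3 -c "
from h import *
cubes()"
```

```text
t 26.3 tcp [0.5982 0.1275 0.1359] rake tray [0.0314 0.1226] F [ 0.1  0.5 -1.6]
 w [540. 229.] 0.72 [-0.0024 -0.0864]
 w [362. 258.] 0.7 [-0.0336  0.0791]
 w [568. 229.] 0.67 [-0.0024 -0.1123]
 w [365. 194.] 0.65 [0.0315 0.0785]
 w [515. 226.] 0.61 [ 0.0001 -0.0626]
 w [391. 253.] 0.6 [-0.028   0.0515]
 s [316. 216.] 0.63 [-0.0159 -0.0608]
 s [278. 236.] 0.63 [0.036  0.0578]
 s [302. 242.] 0.55 [-0.029   0.0541]
 s [274. 246.] 0.54 [0.0272 0.0934]
 s [308. 215.] 0.52 [ 0.0051 -0.0566]
 s [318. 207.] 0.48 [-0.0062 -0.1025]
 s [299. 248.] 0.43 [-0.0318  0.0788]
```

Call:
apply_moves --pt "0 0 0 0 0 0" --pt "0 0 0 0 0 0"

```text
clock: 26.75
tcp_pos: [0.5993, 0.1223, 0.1359]
orientation: [3.136, 0.179, 0.0]
contact_force: [0.0, -0.3, -1.8]
grip_width: 0.023
gripper_force: 69.2
```

```bash
python3 -c "
from h import *
o=r.get_obs(); print(tr(o['tcp_pos']),o['tcp_pos'])"
```

```text
[0.0318 0.1173] [0.59929109 0.1222827  0.13589411]
```

Call:
apply_moves --pt "0 0.018 0 0 0 0" --pt "0 0.018 0.07 0 0 0" --pt "0 0.018 0.139 0 0 0" --pt "0 0.018 0.139 0 0 0"

```text
clock: 27.25
tcp_pos: [0.5987, 0.1188, 0.0991]
orientation: [3.136, 0.182, -0.004]
contact_force: [0.6, 0.5, -2.3]
grip_width: 0.0232
gripper_force: 69.4
```

Call:
apply_moves --pt "0 0.06 0 0 0 0" --pt "0 0.12 0 0 0 0" --pt "0 0.18 0 0 0 0" --pt "0 0.24 0 0 0 0" --pt "0 0.285 0 0 0 0"

```text
clock: 27.88
tcp_pos: [0.608, 0.0463, 0.1012]
orientation: [3.136, 0.18, 0.0]
contact_force: [-0.1, -0.0, -1.5]
grip_width: 0.0228
gripper_force: 69.4
```

```bash
python3 -c "
from h import *
cubes()"
```

```text
t 27.88 tcp [0.608  0.0463 0.1012] rake tray [0.0312 0.0408] F [-0.1 -0.  -1.5]
 w [378. 205.] 0.96 [ 0.0314 -0.0075]
 w [443. 240.] 0.83 [ 0.0008 -0.0624]
 w [502. 240.] 0.77 [ 0.0011 -0.1101]
 w [349. 210.] 0.68 [0.0279 0.0152]
 w [472. 245.] 0.56 [-0.0034 -0.0865]
 s [311. 214.] 0.7 [ 0.0003 -0.0664]
 s [300. 250.] 0.58 [-0.0367  0.0855]
 s [316. 207.] 0.46 [ 0.0006 -0.1029]
 s [305. 242.] 0.44 [-0.0347  0.0529]
 s [289. 226.] 0.43 [0.0307 0.0068]
 s [284. 227.] 0.41 [0.0392 0.0179]
 s [315. 214.] 0.38 [-0.0092 -0.0678]
 s [301. 244.] 0.19 [-0.0293  0.0639]
```

The spread is 2/2/3 with all cubes on the floor, and the nearest margin is 8 mm. Next I take the rake back to the slate.

Call:
apply_moves --pt "0 -0.01 -0.1 0 0 0" --pt "0 -0.01 -0.2 0 0 0" --pt "0 -0.01 -0.3 0 0 0" --pt "0 -0.01 -0.4 0 0 0"

```text
clock: 28.58
tcp_pos: [0.6073, 0.0516, 0.202]
orientation: [-3.136, -0.184, -0.0]
contact_force: [0.3, -0.5, -1.7]
grip_width: 0.0229
gripper_force: 69.4
```

Call:
apply_moves --pt "-0.08 0.17 0 0 0 0" --pt "-0.16 0.34 0 0 0 0" --pt "-0.24 0.52 0 0 0 0" --pt "-0.32 0.69 0 0 0 0"

```text
clock: 29.08
tcp_pos: [0.5476, -0.1308, 0.2013]
orientation: [-3.136, -0.184, -0.001]
contact_force: [-0.1, -0.1, -1.2]
grip_width: 0.0232
gripper_force: 69.4
```

Call:
apply_moves --pt "-0.08 0.17 0 0 0 0" --pt "-0.16 0.34 0 0 0 0" --pt "-0.24 0.52 0 0 0 0" --pt "-0.32 0.69 0 0 0 0" --pt "-0.32 0.69 0 0 0 0"

```text
clock: 29.7
tcp_pos: [0.4865, -0.3148, 0.2009]
orientation: [3.135, 0.172, -0.002]
contact_force: [0.5, 1.4, -1.4]
grip_width: 0.0231
gripper_force: 69.4
```

Call:
apply_moves --pt "0 0 0 0 0 0" --pt "0 0 0.1 0 0 0" --pt "0 0 0.2 0 0 0"

```text
clock: 30.08
tcp_pos: [0.4899, -0.3085, 0.151]
orientation: [-3.136, -0.187, -0.002]
contact_force: [-0.1, -0.2, -1.1]
grip_width: 0.0234
gripper_force: 69.5
```

```bash
python3 - <<'E'
from h import *
cubes()
o=r.get_obs(); print(o["tcp_pos"]); w=r.grab_frame("wrist"); s=r.grab_frame("side")
print([(np.round(d["point"]),round(d["conf"],2),ray(w,d["point"],.006-.01).round(3)) for d in r.landmark_of(w,"slate")[:1]],[(np.round(d["point"]),d["conf"]) for d in r.landmark_of(w,"rake")[:3]],proj(w,o["tcp_pos"]-[0,0,.0541]))
E
```

```text
t 30.07 tcp [ 0.4899 -0.3085  0.151 ] rake tray [-0.1292 -0.297 ] F [-0.1 -0.2 -1.1]
 w [28. 40.] 0.88 [ 0.0003 -0.0573]
 w [85. 40.] 0.7 [-0.0005 -0.105 ]
 w [54. 42.] 0.58 [-0.0012 -0.0793]
 s [301. 247.] 0.59 [-0.0344  0.0749]
 s [320. 209.] 0.59 [-0.013  -0.0939]
 s [314. 212.] 0.51 [-0.0042 -0.0746]
 s [301. 242.] 0.5 [-0.0263  0.0556]
 s [308. 215.] 0.45 [ 0.0061 -0.0582]
 s [286. 228.] 0.44 [0.0322 0.0187]
 s [294. 222.] 0.41 [ 0.0238 -0.011 ]
[ 0.48925358 -0.30923601  0.15137638]
[(array([320., 177.]), 0.91, array([ 0.49 , -0.312, -0.004]))] [(array([317., 201.]), 0.68), (array([82., 36.]), 0.27)] [316.36113232 203.77391094]
```

Call:
apply_moves --pt "0 0 0.09 0 0 0" --pt "0 0 0.18 0 0 0" --pt "0 0 0.27 0 0 0" --pt "0 0 0.32 0 0 0" --pt "0 0 0.32 0 0 0"

```text
clock: 31.1
tcp_pos: [0.4882, -0.3107, 0.0709]
orientation: [-3.136, -0.181, 0.001]
contact_force: [-0.8, 0.5, -1.1]
grip_width: 0.0231
gripper_force: 69.5
```

Call:
apply_moves --pt "0 0 0.008 0 0 0" --pt "0 0 0.014 0 0 0" --pt "0 0 0.018 0 0 0"

```text
clock: 31.48
tcp_pos: [0.4887, -0.311, 0.067]
orientation: [3.136, 0.181, 0.001]
contact_force: [0.7, 0.6, -1.6]
grip_width: 0.0229
gripper_force: 69.5
```

Call:
apply_moves --pt "0 0 0.004 0 0 0" --pt "0 0 0.006 0 0 0" --pt "0 0 0.006 0 0 0"

```text
clock: 31.85
tcp_pos: [0.4885, -0.3108, 0.0653]
orientation: [3.136, 0.181, 0.0]
contact_force: [-0.8, 1.0, 1.6]
grip_width: 0.0229
gripper_force: 69.9
```

Call:
apply_moves --pt "0 0 0 0 0 0" --pt "0 0 0 0 0 0" --pt "0 0 0 0 0 0" --pt "0 0 0 0 0 0" --pt "0 0 0 0 0 0" --claw 1

```text
clock: 32.48
tcp_pos: [0.4885, -0.3108, 0.0651]
orientation: [3.136, 0.182, 0.0]
contact_force: [0.4, -0.0, 0.4]
grip_width: 0.0852
gripper_force: 0.0
```

```bash
python3 - <<'E'
from h import *
o=r.get_obs(); print(o["tcp_pos"],o["gripper_force"],o["grip_width"]); w=r.grab_frame("wrist"); s=r.grab_frame("side"); M=R.from_rotvec(o["orientation"]).as_matrix()
for k in("rake","rake_grip"):
  print(k,[(np.round(d["point"]),round(d["conf"],2),(M.T@(ray(w,d["point"],z-.012)-o["tcp_pos"])).round(3)) for z in [.012 if k=="rake" else .109] for d in r.landmark_of(w,k)[:2]])
  print("s",k,[(np.round(d["point"]),round(d["conf"],2)) for d in r.landmark_of(s,k)[:4]])
print([ (np.round(d["rect"]),round(d["conf"],2)) for d in r.search_frame(w,"rake")[:3]])
for d in r.outline_of(s,"rake")[:4]:
    c=max(cv2.findContours(d["pixels"].astype(np.uint8),0,2)[0],key=cv2.contourArea); print("s",np.round(d["rect"]),cv2.minAreaRect(c)[2])
E
```

```text
[ 0.48845507 -0.31079942  0.06509513] 0.0 0.08520942076207384
rake [(array([510., 221.]), 0.95, array([-0.019,  0.166,  0.065]))]
s rake [(array([428., 210.]), 0.92), (array([398., 179.]), 0.75), (array([379., 196.]), 0.72), (array([376., 195.]), 0.51)]
rake_grip [(array([322., 262.]), 0.71, array([-0.004,  0.003, -0.032]))]
s rake_grip [(array([437., 172.]), 0.57), (array([401., 140.]), 0.56), (array([188., 292.]), 0.4)]
[(array([484., 194., 156., 143.]), 0.95), (array([288., 187.,  62., 141.]), 0.85)]
s [391. 127.  21.  54.] 10.619654655456543
s [420. 152.  29.  60.] 12.200469017028809
s [240. 282.  24.  25.] 90.0
s [304. 160.  24.  30.] 90.0
```

Call:
apply_moves --pt "0 0 -0.03 0 0 0" --pt "0 0 -0.15 0 0 0" --pt "0 0 -0.33 0 0 0" --pt "0 0 -0.52 0 0 0" --pt "0 0 -0.68 0 0 0"

```text
clock: 33.5
tcp_pos: [0.4887, -0.3108, 0.2377]
orientation: [3.135, 0.182, 0.002]
contact_force: [0.9, -1.6, 0.2]
grip_width: 0.0855
gripper_force: 0.0
```

```bash
python3 - <<'E'
from h import *
o=r.get_obs(); print(o["clock"],o["tcp_pos"],o["joints"].round(2)); w=r.grab_frame("wrist"); s=r.grab_frame("side"); M=R.from_rotvec(o["orientation"]).as_matrix()
print(np.degrees(np.arctan2(M[1,0],M[0,0])))
for k,z in(("rake",.012),("rake_grip",.109)):
  print(k,[(np.round(d["point"]),round(d["conf"],2),(ray(w,d["point"],z-.012)).round(3)) for d in r.landmark_of(w,k)[:3]])
  print("s",k,[(np.round(d["point"]),round(d["conf"],2),ray(s,d["point"],z).round(3)) for d in r.landmark_of(s,k)[:4]])
for d in r.outline_of(s,"rake")[:4]:
    c=max(cv2.findContours(d["pixels"].astype(np.uint8),0,2)[0],key=cv2.contourArea); print("s",np.round(d["rect"]),cv2.minAreaRect(c)[1:])
E
```

```text
33.5 [ 0.48871305 -0.31084165  0.23774981] [ 0.68  0.31 -0.27  1.74  0.09  1.1  -1.08]
6.629040164447534
rake [(array([433., 178.]), 0.84, array([ 0.489, -0.479,  0.   ])), (array([321., 266.]), 0.82, array([ 0.329, -0.337,  0.   ])), (array([320., 168.]), 0.78, array([ 0.485, -0.316,  0.   ]))]
s rake [(array([399., 178.]), 0.87, array([ 0.473, -0.46 ,  0.012])), (array([428., 207.]), 0.72, array([ 0.335, -0.325,  0.012])), (array([378., 193.]), 0.6, array([ 0.498, -0.327,  0.012]))]
rake_grip [(array([318., 180.]), 0.91, array([ 0.489, -0.312,  0.097])), (array([482., 206.]), 0.87, array([ 0.48 , -0.5  ,  0.097])), (array([328., 324.]), 0.57, array([ 0.303, -0.347,  0.097]))]
s rake_grip [(array([401., 144.]), 0.78, array([ 0.499, -0.521,  0.109])), (array([437., 168.]), 0.64, array([ 0.344, -0.4  ,  0.109]))]
s [420. 154.  28.  57.] ((18.566499710083008, 59.33000564575195), 9.162347793579102)
s [373. 156.  13.  43.] ((10.159701347351074, 38.98233413696289), 6.34019136428833)
s [392. 127.  17.  53.] ((14.816445350646973, 52.14348602294922), 8.972626686096191)
```

The rake stands upright near the slate's centre. Next I go back to the mushroom, turning the wrist CCW by 90° so that I can twist clockwise later.

Call:
apply_moves --pt "0.026 -0.156 0 0 0 -0.067" --pt "0.052 -0.311 0 0 0 -0.133" --pt "0.079 -0.467 0 0 0 -0.2" --pt "0.105 -0.622 0 0 0 -0.267" --pt "0.131 -0.778 0 0 0 -0.333"

```text
clock: 34.48
tcp_pos: [0.4978, -0.1125, 0.2339]
orientation: [-2.98, -0.991, 0.003]
contact_force: [-0.4, 0.3, -0.7]
grip_width: 0.0852
gripper_force: 0.0
```

Call:
apply_moves --pt "0.1 -0.122 0 0 0 -0.067" --pt "0.2 -0.244 0 0 0 -0.133" --pt "0.3 -0.365 0 0 0 -0.2" --pt "0.4 -0.487 0 0 0 -0.267" --pt "0.502 -0.609 0 0 0 -0.333"

```text
clock: 35.1
tcp_pos: [0.5078, 0.0842, 0.234]
orientation: [-2.623, -1.728, 0.003]
contact_force: [0.3, 0.2, -0.2]
grip_width: 0.0856
gripper_force: 0.0
```

Call:
apply_moves --pt "0.148 -0.055 0 0 0 -0.067" --pt "0.296 -0.11 0 0 0 -0.133" --pt "0.444 -0.166 0 0 0 -0.2" --pt "0.592 -0.221 0 0 0 -0.267" --pt "0.74 -0.276 0 0 0 -0.333"

```text
clock: 35.72
tcp_pos: [0.5183, 0.2812, 0.2338]
orientation: [-2.087, -2.347, 0.003]
contact_force: [-0.0, 0.6, -0.7]
grip_width: 0.0854
gripper_force: 0.0
```

Call:
apply_moves --pt "0 0 0 0 0 0" --pt "0 0 0 0 0 0"

```text
clock: 35.98
tcp_pos: [0.5185, 0.2795, 0.2339]
orientation: [-2.092, -2.343, 0.004]
contact_force: [-0.3, -0.5, -0.1]
grip_width: 0.0851
gripper_force: 0.0
```

```bash
cat >> h.py <<'E'
def stop():
    o=r.get_obs(); t=o["tcp_pos"]; M=R.from_rotvec(o["orientation"]).as_matrix()
    print(round(o["clock"],2),t.round(4),"yaw",np.degrees(np.arctan2(M[1,0],M[0,0])).round(1),o["joints"].round(2),M[2].round(3))
    w=r.grab_frame("wrist")
    for k,z in(("stop_top",.110),("stop_grip",.098)):
        for d in r.landmark_of(w,k)[:2]:
            for B in(.008,.018): X=ray(w,d["point"],z-B); print(k,np.round(d["point"],1),round(d["conf"],2),"B",B,X[:2].round(4),"tool",(M.T@(X-t))[:2].round(4))
    for d in r.outline_of(w,"stop")[:1]: print(np.round(d["rect"]),d["conf"])
    s=r.grab_frame("side"); print("side",[(np.round(d["point"],1),round(d["conf"],2)) for d in r.landmark_of(s,"stop_top")[:1]])
E
python3 -c "
from h import *
stop()"
```

```text
35.98 [0.5185 0.2795 0.2339] yaw 96.5 [ 0.    0.42 -0.79  1.7   0.32  1.16 -0.76] [-0.001 -0.002 -1.   ]
stop_top [315.1 183.5] 0.61 B 0.008 [0.5164 0.2764] tool [-0.0027 -0.0021]
stop_top [315.1 183.5] 0.61 B 0.018 [0.5166 0.274 ] tool [-0.0051 -0.0022]
stop_grip [314.  179.5] 0.66 B 0.008 [0.5149 0.2779] tool [-0.001  -0.0034]
stop_grip [314.  179.5] 0.66 B 0.018 [0.5151 0.2756] tool [-0.0033 -0.0035]
[294. 161.  43.  42.] 0.81
side [(array([250.9, 290.8]), 0.74)]
```

Call:
apply_moves --pt "-0.008 -0.01 0.14 0 0 0" --pt "-0.008 -0.01 0.28 0 0 0" --pt "-0.008 -0.01 0.42 0 0 0" --pt "-0.008 -0.01 0.52 0 0 0" --pt "-0.008 -0.01 0.576 0 0 0"

```text
clock: 36.9
tcp_pos: [0.5163, 0.2773, 0.0899]
orientation: [-2.092, -2.344, 0.002]
contact_force: [0.1, 0.2, 0.7]
grip_width: 0.0853
gripper_force: 0.0
```

```bash
python3 -c "
from h import *
stop()"
```

```text
36.9 [0.5163 0.2773 0.0899] yaw 96.5 [-0.07  0.57 -0.71  1.84  0.46  0.91 -0.88] [-0.001 -0.001 -1.   ]
stop_top [320.2 236.3] 0.56 B 0.008 [0.5179 0.2785] tool [0.0009 0.0017]
stop_top [320.2 236.3] 0.56 B 0.018 [0.5185 0.274 ] tool [-0.0036  0.0018]
stop_grip [317.9 227.9] 0.6 B 0.008 [0.5165 0.2785] tool [0.0012 0.0004]
stop_grip [317.9 227.9] 0.6 B 0.018 [0.517  0.2744] tool [-0.003   0.0004]
[282. 195.  74.  71.] 0.58
side [(array([249.9, 292.7]), 0.72)]
```

Call:
apply_moves --pt "0 0 0.05 0 0 0" --pt "0 0 0.09 0 0 0" --pt "0 0 0.115 0 0 0" --pt "0 0 0.128 0 0 0" --pt "0 0 0.128 0 0 0"

```text
clock: 37.83
tcp_pos: [0.5164, 0.2781, 0.0588]
orientation: [-2.091, -2.344, 0.001]
contact_force: [-0.3, -0.1, -0.2]
grip_width: 0.0852
gripper_force: 0.0
```

Call:
apply_moves --pt "0 0 0 0 0 0" --pt "0 0 0 0 0 0" --pt "0 0 0 0 0 0" --pt "0 0 0 0 0 0" --pt "0 0 0 0 0 0" --claw 0 --newtons 40

```text
clock: 38.45
tcp_pos: [0.5171, 0.2783, 0.0595]
orientation: [2.091, 2.344, 0.001]
contact_force: [2.1, -0.5, 2.4]
grip_width: 0.0402
gripper_force: 40.0
```

The cap is gripped at 40 mm opening. Next I turn it clockwise by 45°.

Call:
apply_moves --pt "0 0 0 0 0 0.1" --pt "0 0 0 0 0 0.2" --pt "0 0 0 0 0 0.3" --pt "0 0 0 0 0 0.4" --pt "0 0 0 0 0 0.49"

```text
clock: 39.08
tcp_pos: [0.5148, 0.279, 0.0589]
orientation: [-2.82, -1.382, 0.003]
contact_force: [-3.4, 1.0, 4.0]
grip_width: 0.0402
gripper_force: 40.1
```

Call:
apply_moves --pt "0 0 0 0 0 0" --pt "0 0 0 0 0 0"

```text
clock: 39.33
tcp_pos: [0.5149, 0.2789, 0.0589]
orientation: [-2.814, -1.394, 0.003]
contact_force: [-4.7, 1.8, 3.9]
grip_width: 0.0398
gripper_force: 40.2
```

Call:
apply_moves --pt "0 0 0 0 0 0" --pt "0 0 0 0 0 0" --pt "0 0 0 0 0 0" --pt "0 0 0 0 0 0" --claw 1

```text
clock: 39.83
tcp_pos: [0.5168, 0.2779, 0.0591]
orientation: [2.818, 1.388, 0.0]
contact_force: [-0.6, 0.4, -0.4]
grip_width: 0.0857
gripper_force: 0.0
```

Call:
apply_moves --pt "0 0 -0.1 0 0 0" --pt "0 0 -0.25 0 0 0" --pt "0 0 -0.4 0 0 0" --pt "0 0 -0.55 0 0 0" --pt "0 0 -0.7 0 0 0"

```text
clock: 40.45
tcp_pos: [0.5165, 0.2779, 0.2354]
orientation: [2.818, 1.388, 0.0]
contact_force: [0.8, 0.8, -0.8]
grip_width: 0.0853
gripper_force: 0.0
```

```bash
python3 - <<'E'
from h import *
stop()
s=r.grab_frame("side"); print([(np.round(d["rect"],1),round(d["conf"],2)) for d in r.search_frame(s,"stop")[:2]],[np.round(d["rect"],1) for d in r.outline_of(s,"stop")[:1]],[np.round(d["point"],1) for _ in range(3) for d in r.landmark_of(s,"stop_top")[:1]])
print(proj(s,[.516,.279,.118]),proj(s,[.516,.279,.110]))
cubes()
E
```

```text
40.45 [0.5165 0.2779 0.2354] yaw 52.4 [-0.14  0.37 -0.58  1.71  0.22  1.13 -1.45] [ 0.  0. -1.]
stop_top [314.8 182.7] 0.66 B 0.008 [0.5137 0.2776] tool [-0.002  -0.0021]
stop_top [314.8 182.7] 0.66 B 0.018 [0.5121 0.2758] tool [-0.0044 -0.0022]
stop_grip [314.9 178. ] 0.85 B 0.008 [0.5152 0.2796] tool [ 0.0005 -0.0021]
stop_grip [314.9 178. ] 0.85 B 0.018 [0.5138 0.2778] tool [-0.0017 -0.0021]
stop_grip [498.9 287.4] 0.4 B 0.008 [0.6117 0.0298] tool [-0.1387  0.2266]
stop_grip [498.9 287.4] 0.4 B 0.018 [0.6134 0.02  ] tool [-0.1454  0.2339]
[297. 162.  41.  39.] 0.64
side [(array([251.6, 287.4]), 0.71)]
[(array([241.1, 284.6,  21.2,  22.4]), 0.88)] [array([241.4, 284.9,  23.3,  20.4])] [array([248.4, 286.9]), array([248.4, 286.9]), array([248.4, 286.9])]
[251.70336531 287.70760101] [252.09692746 290.78992065]
t 41.05 tcp [0.5163 0.278  0.2335] rake tray [-0.0316  0.282 ] F [ 0.1 -0.2  0.7]
 w [491. 280.] 0.85 [0.0336 0.0064]
 w [500. 288.] 0.58 [ 0.0349 -0.013 ]
 s [299. 248.] 0.6 [-0.0312  0.0798]
 s [305. 244.] 0.52 [-0.0383  0.061 ]
 s [309. 216.] 0.49 [ 0.0015 -0.053 ]
 s [316. 206.] 0.45 [ 0.0021 -0.1056]
 s [294. 223.] 0.44 [ 0.0242 -0.0065]
 s [287. 229.] 0.43 [0.0283 0.0235]
 s [315. 213.] 0.39 [-0.008  -0.0726]
```

```bash
python3 - <<'E'
from h import *
s=r.grab_frame("side")["pixels"].astype(int); a=cv2.imread("pics/side0.png")[:,:,::-1].astype(int)
for n,im in(("start",a),("now",s)):
    c=im[270:325,232:275]; m=(c[:,:,0]>90)&(c[:,:,1]<60); y,x=np.nonzero(m); print(n,m.sum(),y.min()+270,y.max()+270,x.min()+232,x.max()+232,y.mean()+270)
c=cv2.imread("pics/c4.png")[:,:400,::-1].astype(int); m=(c[:,:,0]>90)&(c[:,:,1]<60); m[:, :160]=0; m[:240]=0; y,x=np.nonzero(m); y=190+y*.375; print("latched",y.min(),y.max(),y.mean())
E
```

```text
start 208 284 300 242 262 293.32211538461536
now 222 283 300 242 262 293.48198198198196
latched 286.375 304.375 297.14458204334363
```

The head is out again: its red mask matches the start (rows 283–300, against 286–304 when latched). I hand in.

```bash
python3 -c "
from bench import r
print(r.hand_in())"
```

```text
the job is handed in; nothing more can be done
None
```

Job handed in at about 41 s: stop pressed until it latched, cubes raked into one layer (3/2/2 by thirds), rake stood back on the slate, mushroom turned and sprung out; the hand-in gave no verdict, so this rests on my camera checks.

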